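# Load the slide scanner's clip stage

### The arm

A 6-joint arm with a two-finger parallel gripper is mounted at the origin on the work surface. World frame = base frame: x ahead of the robot, y to its left, z up, the work surface at z = 0. Lengths are in m, angles in rad, forces in N, time in s.
With the tool pointing down it reaches from about 0.225 to 0.875 m from the base axis. Payload 3.4 kg.
Tool frame: the origin (TCP) lies on the mounting face of the last link; the fingertips stand 173 mm ahead of it and the grasp point (between the pads) lies 155 mm ahead of it; z points along the fingers, y is the direction in which the jaws open and shut (so a half turn about z gives the same grasp; the last joint's range is limited). The gripper opens to 85 mm and grips with 20 to 120 N. Pads are 22 mm wide; open, the fingers measure 114 mm over their backs; the gripper's body (76 mm by 85 mm) begins 54 mm behind the grasp point. The pads swing forward as they close: fully open they stand 13 mm farther back than shut.
Start: joints at [1.081, 0.276, 1.505, -0, 1.361, -0.121], TCP at [0.207, 0.536, 0.405] pointing down, gripper open.
Joint ranges: [-2.89, 2.89], [-0.75, 2.08], [0.22, 2.7], [-1.18, 4.32], [0.11, 2.71], [-2.7, 2.7]. Speed limits (rad/s): [2.57, 2.57, 3.14, 3.14, 3.14, 3.14].

### API

Orientations are given as [roll, pitch, yaw] about the fixed x, y, z axes, in that order (R = Rz(yaw) Ry(pitch) Rx(roll)).
In Python, from rig import * gives the robot as it stands.
- The arm moves only by the tool arm_command, never from a script. Its argument "plan" is a list that holds one entry, the list of rows, each a list of 7 numbers: the shift along the tool's x, y, z in mm, then the turn, a rotation vector about the tool's x, y, z in rad, then the closure in counts, from 0 (fully open) to 255 (shut). In form: [[[x, y, z, ax, ay, az, jaw], ...]]. A call has 1 to 12 rows; each row shifts and turns the commanded pose from where the row before left it, along the tool's axes as they then stand; what a row does not reach is not made up. A row lasts 1/10 s, in which the tool goes at most 50 mm and 8.59 degrees, less where a joint would pass 70% of its speed; a pose out of reach is approached as far as the arm can. A call with a gripper value outside its range is refused whole. The fingers move at their own pace and stop on an object; "squeeze" is the grip in N (left out, the last holds). Time passes only in rows, so rows that do not move let the fingers close. It gives the time, the measured TCP pose, the force and the opening at its end, in the units of the state.
- get_state(): the state, without advancing time (a new reading comes with each control period).
- camera(name): name is "scene" or "top" or "wrist"; returns the picture (400x640x3 uint8, blue, green, red); there is no depth.
- calibration(name): a dict with "camera_matrix" (3x3 intrinsics, pixels), "R" (3x3) and "t" (3): a world point X has camera coordinates R X + t. Camera axes: x right, y down, z forward; pixel columns grow to the right and rows downward; lengths in m; the calibration is good to about 2 mm. The wrist camera is an equidistant fisheye: a pixel r from the principal point sees the ray r / f radians off the axis. A picture is of the moment at which its call begins: read the wrist's pose just before it. calibration takes no time and is no camera call; for the wrist camera it gives the pose at the moment of the call.
- hand_in(): hands the job in, once; it reports no verdict.
Trained networks look in the newest picture that a camera, given by its name, has taken for a name from the list of things; names that differ only in an ending like _2 or _b are one class to them, and where a whole thing is asked for, a point or a joint stands for the part that bears it (a point fixed in the world has none). Each returns a list of dicts, best first, with "score" (0 to 1); they miss things now and then, are a little off and sometimes report something else, mostly with a low value. They report only what shows in the picture. A call takes as long as a camera call. They do not tell look-alikes from the thing itself.
- masks_of(name, camera): "mask" (400x640 bool, what is visible of it) and "centre" ([column, row] in pixels, amid what is visible of it).
The state is a dict: "time": time; "joint_positions": joint angles; "qd": joint speeds; "effort": joint torques, N m; "eef_pos": TCP position; "eef_rot": TCP orientation; "contact_force": force on the tool from outside, world axes, zero at the start; "moment": the same for the moment, N m; "finger_gap": finger opening in m.
Only numpy, scipy, OpenCV 4.12 (cv2) and the standard library are available. Lean on these libraries where they do the work, as an engineer would, in place of code of your own. Each camera call takes 0.05 s, during which the arm holds its last target. There are 200 camera calls.

### The job

Change the slides on the scanner stage: pull the sprung plunger up and twist it into its rest notch so that the gate stays raised by itself. Draw the black calibration slide out from under its clips and lay it flat in the white tray, and push every coloured slide that is there, nose first, along the lane of its own colour under the spring clips until it is fully home against the end stop and the clips have snapped down behind its nose bar. When all are in, lift and turn the plunger back so that the gate drops shut, and leave the other things on the bench alone.

Things in the scene. Friction and masses are not known exactly. Their poses are not given: they have to be found in the camera images.
- red_grip (a point): red slide, 45 g, 100 mm long, may be absent (None): glass 34 wide, 4 thick; red nose bar 8 long, 34 wide, 9 high; at the rear a red tab (24 long, 34 wide, 5 thick) with a grip fin 22 long, 12 thick across the slide, top 35 above the underside. Point: in the fin, 28 above the underside, 89 behind the nose's front face; x to the nose, z up. Starts flat on the 3 mm high blue pad.
- yellow_grip (a point): yellow slide, 45 g, 100 mm long, may be absent (None): glass 34 wide, 4 thick; yellow nose bar 8 long, 34 wide, 9 high; at the rear a yellow tab (24 long, 34 wide, 5 thick) with a grip fin 22 long, 12 thick across the slide, top 35 above the underside. Point: in the fin, 28 above the underside, 89 behind the nose's front face; x to the nose, z up. Starts flat on the 3 mm high blue pad.
- blue_grip (a point): blue slide, 45 g, 100 mm long, may be absent (None): glass 34 wide, 4 thick; blue nose bar 8 long, 34 wide, 9 high; at the rear a blue tab (24 long, 34 wide, 5 thick) with a grip fin 22 long, 12 thick across the slide, top 35 above the underside. Point: in the fin, 28 above the underside, 89 behind the nose's front face; x to the nose, z up. Starts flat on the 3 mm high blue pad.
- green_grip (a point): green slide, 45 g, 100 mm long, may be absent (None): glass 34 wide, 4 thick; green nose bar 8 long, 34 wide, 9 high; at the rear a green tab (24 long, 34 wide, 5 thick) with a grip fin 22 long, 12 thick across the slide, top 35 above the underside. Point: in the fin, 28 above the underside, 89 behind the nose's front face; x to the nose, z up. Starts flat on the 3 mm high blue pad.
- black_grip (a point): black calibration slide: same shape, size and grip point as the others, but black. It starts home in the green lane, under its clips, behind the shut gate. It comes out backwards with up to about 15 N, the clips riding over its nose bar again. As a bar passes the clips, going in or out, the force can jump to 25 N or more for an instant.
- tray_in (a point): shallow white fixed tray, open, inside 152 mm long (x) by 82 mm wide (y), its rim 12 mm above the table, beside the blue pad. Point: centre of its inner floor, 4 mm above the table.
- lane_red (a point): red lane: red block behind its end stop, red strip at its mouth. Point: on the lane floor at the foot of the end stop; x is the way slides go in, z up. 38 mm wide between guides 7 high, open above. A slide that is home has its nose against the stop: grip point 89 mm before this point, 28 above it.
- lane_yellow (a point): yellow lane: yellow block behind its end stop, yellow strip at its mouth. Point: on the lane floor at the foot of the end stop; x is the way slides go in, z up. 38 mm wide between guides 7 high, open above. A slide that is home has its nose against the stop: grip point 89 mm before this point, 28 above it.
- lane_blue (a point): blue lane: blue block behind its end stop, blue strip at its mouth. Point: on the lane floor at the foot of the end stop; x is the way slides go in, z up. 38 mm wide between guides 7 high, open above. A slide that is home has its nose against the stop: grip point 89 mm before this point, 28 above it.
- lane_green (a point): green lane: green block behind its end stop, green strip at its mouth. Point: on the lane floor at the foot of the end stop; x is the way slides go in, z up. 38 mm wide between guides 7 high, open above. A slide that is home has its nose against the stop: grip point 89 mm before this point, 28 above it.
- stage: white loading stage, floor plate 22 mm high. Lanes 52 mm apart: red, yellow, blue, green from y+ to y-. Guides run from the end stop 55 mm back, then rounded ends (radius 7). Plate reaches 155 mm before the stop, so tabs rest on it. The gate crosses all lanes 40 mm before the stop; a slide may be lowered into the lane from above with its nose short of it. Origin: underside, middle of the end stops; x as the lanes.
- clip_red (a joint): lift in rad of the two sprung strip clips of the red lane, hinged behind the stop: 0 at rest (2 mm above the floor), 0.15 to 0.25 riding over a nose bar, about 0.055 snapped down on the glass behind it. They touch 14 to 18 mm before the stop; their upturned tips reach 36 mm before it and let in a slide that is pushed along the floor with about 4 to 12 N.
- clip_yellow (a joint): lift in rad of the two sprung strip clips of the yellow lane, hinged behind the stop: 0 at rest (2 mm above the floor), 0.15 to 0.25 riding over a nose bar, about 0.055 snapped down on the glass behind it. They touch 14 to 18 mm before the stop; their upturned tips reach 36 mm before it and let in a slide that is pushed along the floor with about 4 to 12 N.
- clip_blue (a joint): lift in rad of the two sprung strip clips of the blue lane, hinged behind the stop: 0 at rest (2 mm above the floor), 0.15 to 0.25 riding over a nose bar, about 0.055 snapped down on the glass behind it. They touch 14 to 18 mm before the stop; their upturned tips reach 36 mm before it and let in a slide that is pushed along the floor with about 4 to 12 N.
- clip_green (a joint): lift in rad of the two sprung strip clips of the green lane, hinged behind the stop: 0 at rest (2 mm above the floor), 0.15 to 0.25 riding over a nose bar, about 0.055 snapped down on the glass behind it. They touch 14 to 18 mm before the stop; their upturned tips reach 36 mm before it and let in a slide that is pushed along the floor with about 4 to 12 N.
- gate (a joint): height in m of the sprung plunger with its gate, a bar with an orange tooth over each lane: 0 down (teeth 5.5 mm above the floor: nose bars cannot pass), 0.010 when the plunger sits in its rest notch (nose bars pass), at most 0.016. The spring pulls down with 3 N at the bottom, 7 N at the top.
- knob (a joint): turn of the plunger knob in rad, counter-clockwise from above, 0 to 1.4. It turns only while the plunger is pulled up 13 mm or more; at 1.25 is the rest notch, 2 mm deep: let down there, it stays up at 0.010. Lifted out and turned back to 0, it drops shut.
- knob_grip (a point): on the axis of the upright plunger knob, 60 mm beside the red lane's middle, 40 mm before the stops: a black wing 28 mm long (this frame's x), 10 thick (y), 26 high, over a disc 26 across. Point: 9 mm below the wing's top, 17 above the disc. At knob 0 the wing lies along the lanes; this frame turns and rises with the knob.
- oil_bottle: small amber bottle, 32 mm across, 65 high; not part of the job, leave it. Origin: centre of its underside.
- specimen_jar: glass jar 56 mm across, 60 high; not part of the job, leave it. Origin: centre of its underside.
- petri_dish: shallow clear dish 90 mm across, 16 high; not part of the job, leave it. Origin: centre of its underside.
- tip_box: green box 120 x 80 x 50 mm; not part of the job, leave it. Origin: centre of its underside.
- beaker: glass beaker 70 mm across, 85 high; not part of the job, leave it. Origin: centre of its underside.
Mind the look-alikes: they are no part of the job. Leave any pink look-alike of the part that bears green_grip alone.

How it is judged:
By the outcome, as a careful person would: the job done as asked, in the order asked, and still so for the second after the job is handed in, with the robot touching nothing.
Of slide_red, slide_yellow, slide_blue, slide_green only 3 to 4 are there at a start; the rules pass over those that are not, and their reading is None.
At some moment in a run one of slide_red, slide_yellow, slide_blue, slide_green may be knocked a few centimetres aside while the robot is not near it.
Once in a run the grip may slacken for a moment while it holds something.
It also fails if it takes over 210 s, if anything falls off the work surface, if the arm or the gripper's body presses on something with over 40 N, if the wrist force passes 120 N, or if a joint passes its speed limit or range.

## Working session

There is one attempt and no reset: what is moved stays moved. The work goes in short steps, Python scripts to look and compute and a tool call to move; the robot and the scene stay as the last step left them, time stands still between calls to the robot, and variables do not carry over. Pictures are saved under pics/ and viewed, about 12 in all and at most 16, crops included, and the job is handed in when it is done.

Besides the shell and the picture viewer there is one more tool, called after "Call:" by a JSON object that holds its "fn" and its "kwargs". arm_command: Moves the arm, as the interface text tells. Its arguments: {"type":"object","properties":{"plan":{"type":"array","items":{"type":"array","items":{"type":"array","items":{"type":"number"}}}},"squeeze":{"type":"number"}},"required":["plan"]}

```bash
ls; mkdir -p pics
cat > h.py <<'E'
from rig import *
import numpy as np, cv2
from scipy.spatial.transform import Rotation as Ro
E
python3 - <<'E'
from h import *
s=get_state();print({k:np.round(v,3).tolist() for k,v in s.items()})
a=camera("scene");b=camera("top")
cv2.imwrite("pics/scene0.png",a);cv2.imwrite("pics/top0.png",b)
for n in("scene","top","wrist"):
    c=calibration(n);print(n,np.round(c["camera_matrix"],1).tolist(),np.round(c["R"],3).tolist(),np.round(c["t"],3).tolist())
E
```

```text
pics
{'time': 0.0, 'joint_positions': [1.081, 0.277, 1.506, -0.0, 1.361, -0.121], 'qd': [-0.0, 0.0, -0.0, -0.0, -0.002, -0.001], 'effort': [-0.001, -41.677, -24.58, -0.0, 0.011, -0.0], 'eef_pos': [0.207, 0.536, 0.404], 'eef_rot': [-3.14, -0.0, 2.773], 'contact_force': [0.0, -0.452, 0.075], 'moment': [0.023, -0.014, -0.015], 'finger_gap': 0.085}
scene [[463.6, 0.0, 321.8], [0.0, 463.6, 200.9], [0.0, 0.0, 1.0]] [[-0.321, 0.947, 0.001], [0.664, 0.226, -0.713], [-0.675, -0.229, -0.701]] [0.187, -0.322, 1.499]
top [[397.1, 0.0, 319.7], [0.0, 397.1, 202.2], [0.0, 0.0, 1.0]] [[0.007, -1.0, -0.005], [-0.995, -0.007, -0.099], [0.099, 0.005, -0.995]] [-0.022, 0.533, 1.214]
wrist [[309.7, 0.0, 318.1], [0.0, 309.7, 198.8], [0.0, 0.0, 1.0]] [[0.36, 0.933, -0.002], [0.896, -0.345, 0.281], [0.261, -0.103, -0.96]] [-0.575, -0.037, 0.379]
```

View pics/top0.png

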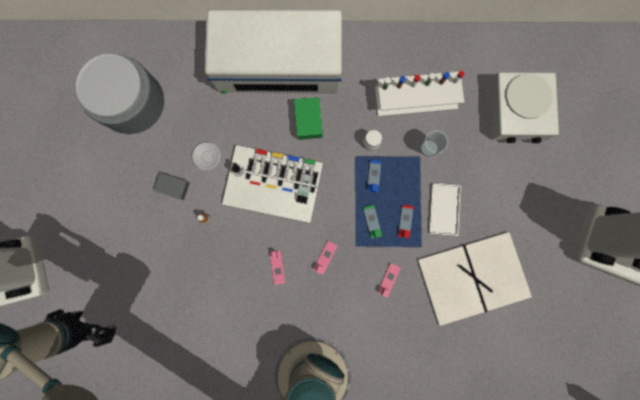

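View pics/scene0.png

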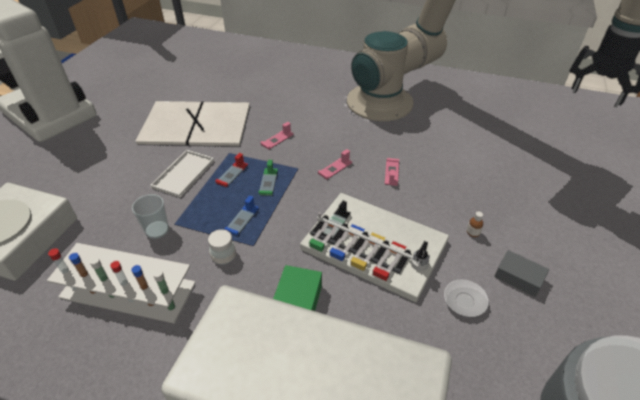

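The yellow slide is absent. Blue is at (374,176), green at (373,221) and red at (406,221) on the pad. Three pink look-alikes lie at (278,267), (326,257) and (390,280). The stage is at (272,185) with the black slide in the green lane, and the white tray is at (445,208).

```bash
cat >> h.py <<'E'
def ray(cam,px,c=None):
    c=c or calibration(cam);K=c["camera_matrix"];R=np.array(c["R"]);t=np.array(c["t"])
    u=(px[0]-K[0][2])/K[0][0];v=(px[1]-K[1][2])/K[1][1]
    if cam=="wrist":
        r=np.hypot(u,v);d=np.array([u/r*np.sin(r),v/r*np.sin(r),np.cos(r)]) if r>1e-9 else np.array([0,0,1.])
    else: d=np.array([u,v,1.])
    return -R.T@t, R.T@d
def p2w(cam,px,z,c=None):
    o,d=ray(cam,px,c);return o+d*(z-o[2])/d[2]
def w2p(cam,X,c=None):
    c=c or calibration(cam);K=c["camera_matrix"];p=np.array(c["R"])@np.array(X)+np.array(c["t"])
    if cam=="wrist":
        rr=np.hypot(p[0],p[1]);th=np.arctan2(rr,p[2]);u,v=p[0]/rr*th,p[1]/rr*th
    else: u,v=p[0]/p[2],p[1]/p[2]
    return np.array([K[0][0]*u+K[0][2],K[1][1]*v+K[1][2]])
def find(cam,names,z):
    for n in names:
        for m in masks_of(n,cam)[:4]:
            mk=m["mask"];r=cv2.minAreaRect(np.argwhere(mk)[:,::-1].astype(np.float32))
            print(n,round(m["score"],2),np.round(m["centre"],1),mk.sum(),"w",np.round(p2w(cam,m["centre"],z),3),"rect",np.round(r[0]),np.round(r[1]),round(r[2]))
E
python3 - <<'E'
from h import *
camera("top")
find("top",["red_grip","yellow_grip","blue_grip","green_grip","black_grip"],.02)
find("top",["knob_grip"],.06)
find("top",["stage"],.022)
for n,p,z in [("tray",(445,208),.004),("redblk",(261,153),.03),("grnblk",(309,162),.03),("redstrip",(255,183),.022),("greenstrip",(303,192),.022)]: print(n,np.round(p2w("top",p,z),3))
E
```

```text
red_grip 0.81 [404.1 219.6] 322 w [ 0.481 -0.282  0.02 ] rect [405. 221.] [11. 31.] 5
blue_grip 0.74 [375.4 176.8] 325 w [ 0.615 -0.193  0.02 ] rect [373. 176.] [11. 31.] 6
blue_grip 0.45 [305.3 118.8] 1024 w [0.802 0.03  0.02 ] rect [308. 118.] [41. 26.] 85
green_grip 0.86 [325.6 260.6] 389 w [ 0.352 -0.037  0.02 ] rect [324. 258.] [13. 33.] 25
green_grip 0.83 [370.3 222.1] 320 w [ 0.472 -0.176  0.02 ] rect [372. 222.] [31. 10.] 75
green_grip 0.74 [276.5 269.9] 326 w [0.323 0.114 0.02 ] rect [277. 267.] [32. 10.] 79
green_grip 0.73 [389.8 278.4] 335 w [ 0.299 -0.235  0.02 ] rect [388. 280.] [12. 32.] 27
black_grip 0.76 [304.4 192.3] 194 w [0.565 0.03  0.02 ] rect [304. 187.] [ 9. 30.] 11
stage 0.85 [270.  184.1] 5233 w [0.59  0.139 0.022] rect [272. 184.] [91. 63.] 13
tray [ 0.519 -0.415  0.004]
redblk [0.687 0.168 0.03 ]
grnblk [0.66  0.017 0.03 ]
redstrip [0.593 0.186 0.022]
greenstrip [0.565 0.035 0.022]
```

```bash
cat >> h.py <<'E'
def pose():
    s=get_state();return np.array(s["eef_pos"]),Ro.from_euler("xyz",s["eef_rot"])
def go(X,yaw,per=40,frm=None,grasp=False):
    """print shift per row (tool axes, turn done about z in the same rows when small)"""
    if frm is None:
        p,R=pose()
    else: p,R=np.array(frm[0]),Ro.from_euler("xyz",[np.pi,0,frm[1]])
    X=np.array(X,float)+(np.array([0,0,.155]) if grasp else 0)
    T=Ro.from_euler("xyz",[np.pi,0,yaw]);rv=(R.inv()*T).as_rotvec()
    d=R.inv().apply(X-p)*1000
    n=max(1,int(np.ceil(max(np.linalg.norm(d)/per))) if False else int(np.ceil(np.linalg.norm(d)/per)))
    print("total shift",np.round(d,1),"turn",np.round(rv,3),"| rows",n,"each",np.round(d/n,1))
E
python3 -c "
from h import *
go([.62,.12,.40],2.773)"
```

```text
total shift [-535.  -239.5    4.7] turn [-0. -0. -0.] | rows 15 each [-35.7 -16.    0.3]
```

Call:
{"fn": "arm_command", "kwargs": {"plan": [[[-45, -20, 0, 0, 0, 0, 0], [-45, -20, 0, 0, 0, 0, 0], [-45, -20, 0, 0, 0, 0, 0], [-45, -20, 0, 0, 0, 0, 0], [-45, -20, 0, 0, 0, 0, 0], [-45, -20, 0, 0, 0, 0, 0], [-45, -20, 0, 0, 0, 0, 0], [-45, -20, 0, 0, 0, 0, 0], [-45, -20, 0, 0, 0, 0, 0], [-45, -20, 0, 0, 0, 0, 0], [-45, -20, 0, 0, 0, 0, 0], [-40, -20, 0, 0, 0, 0, 0]]]}}

```text
time: 1.7
eef_pos: [0.6214, 0.1177, 0.4047]
eef_rot: [3.141, 0.001, 2.772]
contact_force: [0.8, 0.0, 0.5]
finger_gap: 0.0854
```

Call:
{"fn": "arm_command", "kwargs": {"plan": [[[0, 0, 0, 0, 0, -0.1, 0], [0, 0, 0, 0, 0, -0.09, 0], [0, 0, 0, 0, 0, 0, 0], [0, 0, 0, 0, 0, 0, 0]]]}}

```text
time: 2.1
eef_pos: [0.6198, 0.1197, 0.4047]
eef_rot: [3.142, -0.0, 2.961]
contact_force: [-1.0, -0.4, 0.3]
finger_gap: 0.0855
```

Run:
```python
from h import *
p,R=pose();print(p.round(4),R.as_euler("xyz").round(3))
c=calibration("wrist");im=camera("wrist");cv2.imwrite("pics/w1.png",im);np.save("w1.npy",np.array([0]));import pickle;pickle.dump(c,open("w1.pkl","wb"))
```

```text
[0.6198 0.1197 0.4047] [ 3.142 -0.     2.961]
```

View pics/w1.png

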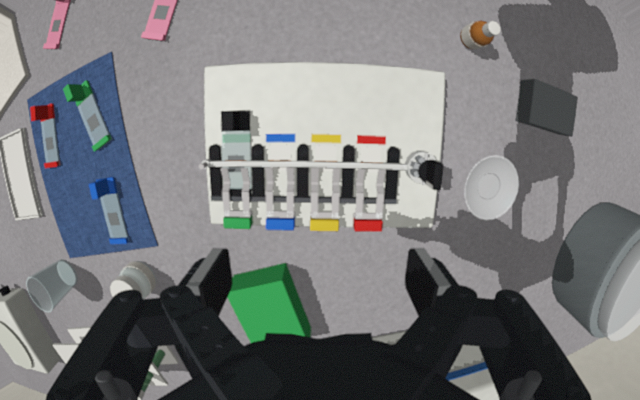

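The wrist view shows the stage with strips at (281,138), (326,138) and (371,139), and blocks at (237,223) to (369,225). The knob wing is near (430,173), and the black tab is at (236,120). The pad slides have their fins at (43,112) red, (77,93) green and (103,187) blue, with all noses away from the robot.

Run:
```python
from h import *
import pickle
c=pickle.load(open("w1.pkl","rb"));im=cv2.imread("pics/w1.png")
h=cv2.cvtColor(im,cv2.COLOR_BGR2HSV)
roi=np.zeros(h.shape[:2],bool);roi[125:240,205:445]=1
rng={"red":[(0,8),(172,180)],"yellow":[(18,33)],"blue":[(100,125)],"green":[(45,80)]}
for n,rs in rng.items():
    m=roi&(h[...,1]>120)&(h[...,2]>60)&np.any([(h[...,0]>=a)&(h[...,0]<=b) for a,b in rs],0)
    k,l,s,ce=cv2.connectedComponentsWithStats(m.astype(np.uint8))
    for i in range(1,k):
        if s[i,4]>25: print(n,s[i].tolist(),ce[i].round(1),"z22",p2w("wrist",ce[i],.022,c).round(4),"z32",p2w("wrist",ce[i],.032,c).round(4))
for p in [(206,67),(445,72),(437,228),(211,226)]: print(p,p2w("wrist",p,.022,c).round(4))
x=cv2.resize(im[55:240,195:455],None,fx=3,fy=3,interpolation=cv2.INTER_CUBIC);cv2.imwrite("pics/w1c.png",x)
```

```text
red [358, 136, 27, 8, 189] [371.  139.4] z22 [0.5921 0.1875 0.022 ] z32 [0.5909 0.186  0.032 ]
red [354, 219, 29, 12, 310] [367.6 224.9] z22 [0.6948 0.169  0.022 ] z32 [0.6907 0.168  0.032 ]
yellow [312, 135, 28, 7, 196] [325.5 138. ] z22 [0.5819 0.1364 0.022 ] z32 [0.581  0.1363 0.032 ]
yellow [310, 219, 29, 12, 334] [324.1 224.5] z22 [0.6844 0.1166 0.022 ] z32 [0.6806 0.1171 0.032 ]
blue [267, 135, 28, 7, 176] [280.5 137.7] z22 [0.572  0.0861 0.022 ] z32 [0.5714 0.0875 0.032 ]
blue [266, 218, 29, 12, 317] [279.4 223.7] z22 [0.6739 0.0631 0.022 ] z32 [0.6703 0.0651 0.032 ]
green [224, 218, 28, 11, 272] [237.2 222.5] z22 [0.6633 0.0108 0.022 ] z32 [0.66   0.0143 0.032 ]
(206, 67) [0.4706 0.0156 0.022 ]
(445, 72) [0.5247 0.2901 0.022 ]
(437, 228) [0.717  0.2588 0.022 ]
(211, 226) [ 0.6621 -0.0252  0.022 ]
```

View pics/w1c.png

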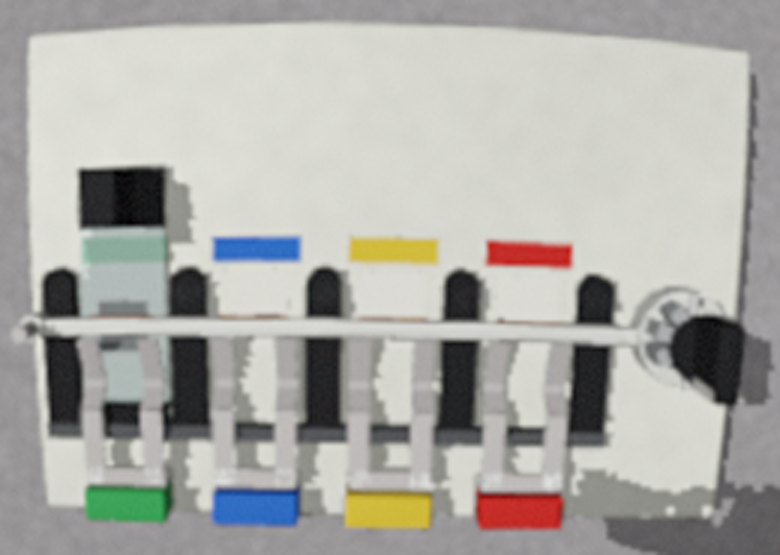

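Run:
```python
from h import *
import pickle
c=pickle.load(open("w1.pkl","rb"))
yaw=-.195;x=np.array([np.cos(yaw),np.sin(yaw)]);y=np.array([-x[1],x[0]])
L={"red":(.5921,.1875),"yellow":(.5819,.1364),"blue":(.572,.0861)}
q=np.array([np.array(L[k])-np.array(o)*y for k,o in zip(L,(.078,.026,-.026))]);print("mid strip",q.round(4));mid=q.mean(0)
f=lambda px,z:(lambda d:(round(d@x*1e3,1),round(d@y*1e3,1)))(p2w("wrist",px,z,c)[:2]-mid)
print("from strip mid: corners",[f(p,.022) for p in [(206,67),(445,72),(437,228),(211,226)]])
print("edge mid",f((325,65),.022),"stop edge",f((325,198),.03),f((325,198),.022),"tab rear",f((236,112),.027),"tab front",f((236,131),.027))
print("knob disc",[f((423,169),z) for z in (.03,.04,.05)])
for z in (.05,.06,.07,.08,.09): print("wing",z,f((431,175),z))
find("wrist",["knob_grip","black_grip","red_grip","blue_grip","green_grip"],.03)
camera("scene");find("scene",["knob_grip","black_grip"],.07)
for z in (.05,.06,.07,.08,.09):
  ms=masks_of("knob_grip","scene")
  if ms: 
    d=p2w("scene",ms[0]["centre"],z)[:2]-mid;print("scene knob",z,(d@x*1e3).round(1),(d@y*1e3).round(1))
```

```text
mid strip [[0.577  0.111 ]
 [0.5769 0.1109]
 [0.577  0.1116]]
from strip mid: corners [(np.float64(-85.8), np.float64(-114.4)), (np.float64(-85.9), np.float64(165.5)), (np.float64(108.8), np.float64(172.0)), (np.float64(110.0), np.float64(-117.2))]
edge mid (np.float64(-83.5), np.float64(23.7)) stop edge (np.float64(68.5), np.float64(26.3)) (np.float64(70.8), np.float64(26.5)) tab rear (np.float64(-30.5), np.float64(-76.1)) tab front (np.float64(-8.7), np.float64(-76.4))
knob disc [(np.float64(31.3), np.float64(140.8)), (np.float64(29.5), np.float64(137.2)), (np.float64(27.7), np.float64(133.6))]
wing 0.05 (np.float64(34.1), np.float64(143.9))
wing 0.06 (np.float64(32.1), np.float64(140.0))
wing 0.07 (np.float64(30.1), np.float64(136.1))
wing 0.08 (np.float64(28.1), np.float64(132.2))
wing 0.09 (np.float64(26.1), np.float64(128.2))
knob_grip 0.97 [428.3 171.7] 646 w [0.639 0.25  0.03 ] rect [432. 173.] [30. 28.] 30
knob_grip 0.22 [ 49.9 284.3] 1719 w [ 0.722 -0.401  0.03 ] rect [ 52. 282.] [39. 52.] 45
black_grip 0.94 [237.9 145.1] 1941 w [0.57  0.038 0.03 ] rect [235. 153.] [86. 30.
[... 226 characters left out ...]
.339 0.03 ] rect [491. 188.] [54. 62.] 45
green_grip 0.97 [ 90.5 111.8] 1440 w [ 0.476 -0.162  0.03 ] rect [ 88. 115.] [72. 26.] 68
green_grip 0.79 [57.1 25.4] 705 w [ 0.323 -0.211  0.03 ] rect [57. 24.] [15. 54.] 16
green_grip 0.65 [161.7  19. ] 923 w [ 0.394 -0.029  0.03 ] rect [160.  19.] [23. 47.] 20
knob_grip 0.48 [420.3 253.6] 159 w [0.644 0.237 0.07 ] rect [422. 250.] [19. 11.] 90
black_grip 0.96 [341.3 215.4] 327 w [0.593 0.05  0.07 ] rect [337. 220.] [14. 40.] 32
black_grip 0.16 [378.9 244.6] 8731 w [0.648 0.15  0.07 ] rect [374. 241.] [134.  76.] 25
scene knob 0.05 25.1 133.3
scene knob 0.06 33.5 134.9
scene knob 0.07 41.8 136.6
scene knob 0.08 50.2 138.3
scene knob 0.09 58.6 140.0
```

Call:
{"fn": "arm_command", "kwargs": {"plan": [[[2, 30, 26, 0, 0, 0.014, 0], [2, 30, 26, 0, 0, 0, 120], [2, 30, 26, 0, 0, 0, 150], [3, 31, 26, 0, 0, 0, 150], [0, 0, 0, 0, 0, 0, 150], [0, 0, 0, 0, 0, 0, 150], [0, 0, 0, 0, 0, 0, 150]]]}}

```text
time: 3.5
eef_pos: [0.6341, 0.2396, 0.3017]
eef_rot: [3.141, 0.002, 2.948]
contact_force: [1.2, 0.4, 0.6]
finger_gap: 0.0352
```

Run:
```python
from h import *
import pickle
p,R=pose();print(p.round(4),R.as_euler("xyz").round(3),get_state()["finger_gap"])
c=calibration("wrist");im=camera("wrist");cv2.imwrite("pics/w2.png",im);pickle.dump(c,open("w2.pkl","wb"))
find("wrist",["knob_grip"],.055)
for z in (.035,.055,.065): print(z,w2p("wrist",[.6327,.2408,z],c).round(1))
cv2.imwrite("pics/w2c.png",cv2.resize(im[100:300,190:450],None,fx=3,fy=3,interpolation=cv2.INTER_CUBIC))
```

```text
[0.6341 0.2396 0.3017] [3.141e+00 2.000e-03 2.948e+00] 0.03515647583639079
knob_grip 0.98 [317.  208.2] 1259 w [0.634 0.24  0.055] rect [318. 209.] [59. 35.] 70
0.035 [317.6 199.1]
0.055 [317.5 206.8]
0.065 [317.5 211.2]
```

View pics/w2c.png

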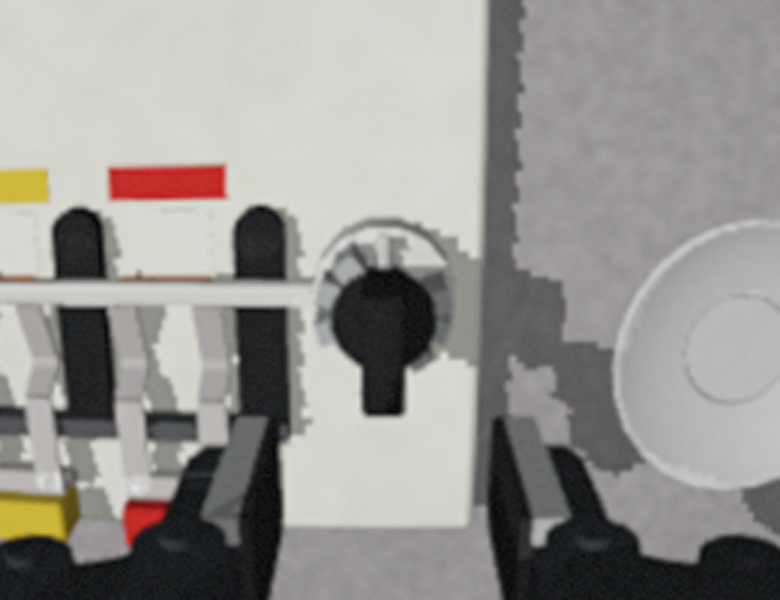

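Run:
```python
from h import *
import pickle
c=pickle.load(open("w2.pkl","rb"))
yaw=-.195;x=np.array([np.cos(yaw),np.sin(yaw)]);y=np.array([-x[1],x[0]]);mid=np.array([.577,.1112])
f=lambda px,z:(lambda d:(round(d@x*1e3,1),round(d@y*1e3,1)))(p2w("wrist",px,z,c)[:2]-mid)
for z in (.035,.045,.055,.065,.075,.085): print(z,"disc c",f((318.3,206),z),"disc L",f((301,206),z),"R",f((336,206),z),"wing far",f((318.3,237.3),z),"strip red",f((246,161),.022))
```

```text
0.035 disc c (np.float64(35.3), np.float64(138.5)) disc L (np.float64(35.3), np.float64(124.7)) R (np.float64(35.3), np.float64(152.7)) wing far (np.float64(62.5), np.float64(138.6)) strip red (np.float64(0.7), np.float64(78.7))
0.045 disc c (np.float64(32.1), np.float64(138.5)) disc L (np.float64(32.1), np.float64(125.3)) R (np.float64(32.1), np.float64(152.1)) wing far (np.float64(58.2), np.float64(138.6)) strip red (np.float64(0.7), np.float64(78.7))
0.055 disc c (np.float64(28.9), np.float64(138.5)) disc L (np.float64(28.9), np.float64(125.8)) R (np.float64(28.9), np.float64(151.5)) wing far (np.float64(53.8), np.float64(138.6)) strip red (np.float64(0.7), np.float64(78.7))
0.065 disc c (np.float64(25.7), np.float64(138.5)) disc L (np.float64(25.7), np.float64(126.4)) R (np.float64(25.7), np.float64(150.9)) wing far (np.float64(49.5), np.float64(138.6)) strip red (np.float64(0.7), np.float64(78.7))
0.075 disc c (np.float64(22.5), np.float64(138.5)) disc L (np.float64(22.5), np.float64(127.0)) R (np.float64(22.5), np.float64(150.2)) wing far (np.float64(45.1), np.float64(138.5)) strip red (np.float64(0.7), np.float64(78.7))
0.085 disc c (np.float64(19.3), np.float64(138.5)) disc L (np.float64(19.3), np.float64(127.6)) R (np.float64(19.3), np.float64(149.6)) wing far (np.float64(40.8), np.float64(138.5)) strip red (np.float64(0.7), np.float64(78.7))
```

Disc top is at about z 0.052 and wing top at about 0.078, which puts the knob axis at (0.633, 0.241). Now I descend and grip.

Call:
{"fn": "arm_command", "kwargs": {"plan": [[[1, 1, 15, 0, 0, 0, 150], [0, 0.5, 15, 0, 0, 0, 150], [0, 0, 15, 0, 0, 0, 150], [0, 0, 15, 0, 0, 0, 150], [0, 0, 12, 0, 0, 0, 150], [0, 0, 0, 0, 0, 0, 150], [0, 0, 0, 0, 0, 0, 255], [0, 0, 0, 0, 0, 0, 255], [0, 0, 0, 0, 0, 0, 255], [0, 0, 0, 0, 0, 0, 255], [0, 0, 0, 0, 0, 0, 255], [0, 0, 0, 0, 0, 0, 255]]], "squeeze": 50}}

```text
time: 4.8
eef_pos: [0.6331, 0.2402, 0.2298]
eef_rot: [-3.138, 0.001, 2.949]
contact_force: [-0.5, -4.8, 1.6]
finger_gap: 0.0222
```

Call:
{"fn": "arm_command", "kwargs": {"plan": [[[0, 0, 0, 0, 0, 0, 255], [0, 0, 0, 0, 0, 0, 255], [0, 0, 0, 0, 0, 0, 255], [0, 0, 0, 0, 0, 0, 255]]]}}

```text
time: 5.2
eef_pos: [0.6331, 0.2401, 0.2298]
eef_rot: [-3.138, 0.001, 2.949]
contact_force: [-0.9, -4.2, 1.0]
finger_gap: 0.0218
```

Run:
```python
from h import *
im=camera("wrist")[150:350,190:450];sc=camera("scene")[200:300,360:490]
cv2.imwrite("pics/w3.png",np.hstack([cv2.resize(im,(520,400)),cv2.resize(sc,(260*2-250,208),interpolation=cv2.INTER_CUBIC).repeat(1,0) if False else cv2.resize(sc,(280,400),interpolation=cv2.INTER_CUBIC)]))
```

```text
(no output)
```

View pics/w3.png

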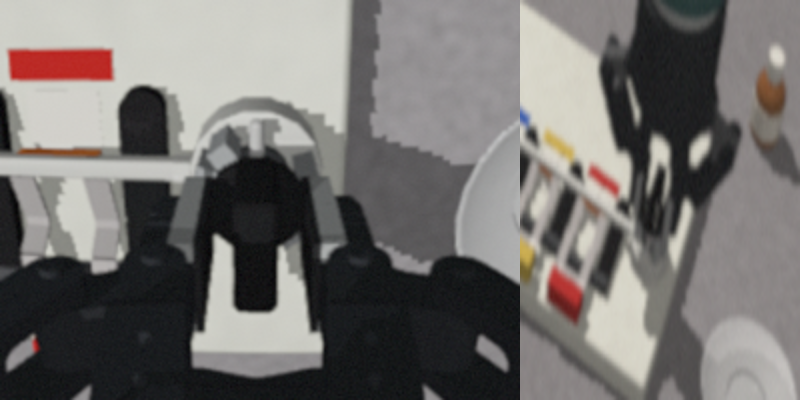

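The pads seem to rest on the disc's rim (gap 22 mm), so I open slightly, go 6 mm higher and close on the wing alone.

Call:
{"fn": "arm_command", "kwargs": {"plan": [[[0, 0, 0, 0, 0, 0, 160], [0, 0, 0, 0, 0, 0, 160], [0, 0.7, -6, 0, 0, 0, 160], [0, 0, 0, 0, 0, 0, 160], [0, 0, 0, 0, 0, 0, 255], [0, 0, 0, 0, 0, 0, 255], [0, 0, 0, 0, 0, 0, 255], [0, 0, 0, 0, 0, 0, 255], [0, 0, 0, 0, 0, 0, 255], [0, 0, 0, 0, 0, 0, 255], [0, 0, 0, 0, 0, 0, 255], [0, 0, 0, 0, 0, 0, 255]]], "squeeze": 50}}

```text
time: 6.5
eef_pos: [0.633, 0.2406, 0.2354]
eef_rot: [-3.137, 0.0, 2.95]
contact_force: [-1.4, -7.5, 5.8]
finger_gap: 0.009
```

Call:
{"fn": "arm_command", "kwargs": {"plan": [[[0, 0.7, -4, 0, 0, 0, 255], [0, 0, -4, 0, 0, 0, 255], [0, 0, -4, 0, 0, 0, 255], [0, 0, -2.5, 0, 0, 0, 255], [0, 0, 0, 0, 0, 0, 255]]]}}

```text
time: 7.0
eef_pos: [0.6332, 0.2408, 0.2473]
eef_rot: [-3.135, -0.001, 2.95]
contact_force: [2.5, -7.2, -7.0]
finger_gap: 0.0089
```

Run:
```python
from h import *
s=get_state();print(s["contact_force"],s["moment"],s["finger_gap"],s["eef_pos"])
im=camera("wrist")[150:350,190:450];cv2.imwrite("pics/w4.png",cv2.resize(im,(520,400)))
```

```text
[ 2.52865327 -7.24361224 -6.951044  ] [-1.04144331 -0.43329976  0.07787438] 0.008895814752550399 [0.63319212 0.24079121 0.24728549]
```

View pics/w4.png

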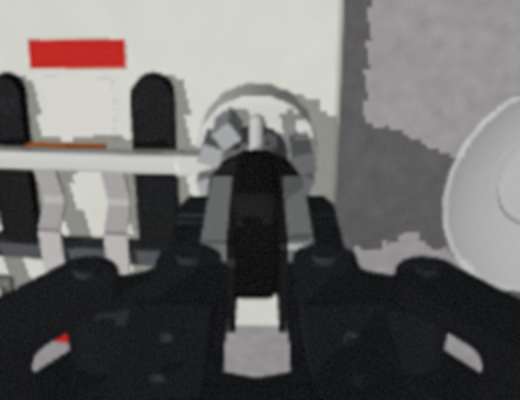

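Call:
{"fn": "arm_command", "kwargs": {"plan": [[[0, -1, -1.5, 0, 0, 0, 255], [0, -0.7, -1, 0, 0, 0, 255], [0, 0, 0, 0, 0, 0, 255], [0, 0, 0, 0, 0, 0, 255]]]}}

```text
time: 7.45
eef_pos: [0.633, 0.2403, 0.2502]
eef_rot: [-3.138, -0.001, 2.949]
contact_force: [2.0, -5.7, -9.5]
finger_gap: 0.0091
```

Call:
{"fn": "arm_command", "kwargs": {"plan": [[[0, 0, 0, 0, 0, -0.1, 255], [0, 0, 0, 0, 0, -0.12, 255], [0, 0, 0, 0, 0, -0.12, 255], [0, 0, 0, 0, 0, -0.12, 255], [0, 0, 0, 0, 0, -0.12, 255], [0, 0, 0, 0, 0, -0.12, 255], [0, 0, 0, 0, 0, -0.12, 255], [0, 0, 0, 0, 0, -0.12, 255], [0, 0, 0, 0, 0, -0.12, 255], [0, 0, 0, 0, 0, -0.12, 255], [0, 0, 0, 0, 0, -0.07, 255], [0, 0, 0, 0, 0, 0, 255]]]}}

```text
time: 8.65
eef_pos: [0.6325, 0.2413, 0.2503]
eef_rot: [3.14, -0.002, -2.084]
contact_force: [1.3, -2.3, -8.6]
finger_gap: 0.0086
```

Run:
```python
from h import *
s=get_state();print(s["contact_force"],s["moment"],s["finger_gap"],s["eef_pos"],s["eef_rot"],s["joint_positions"])
```

```text
[ 1.31983327 -2.34014823 -8.57301292] [-0.36412553 -0.18436781  0.00576824] 0.008628291134680036 [0.63247022 0.24131123 0.25030176] [ 3.13978085e+00 -2.26698304e-03 -2.08439503e+00] [ 2.61889057e-01  5.34580667e-01  1.48534823e+00 -3.88466599e-04
  1.12454459e+00 -2.36593468e+00]
```

Call:
{"fn": "arm_command", "kwargs": {"plan": [[[0, 0, 2, 0, 0, 0, 255], [0, 0, 2, 0, 0, 0, 255], [0, 0, 2, 0, 0, 0, 255], [0, 0, 1, 0, 0, 0, 255], [0, 0, 0, 0, 0, 0, 255]]]}}

```text
time: 9.15
eef_pos: [0.6324, 0.2413, 0.2453]
eef_rot: [3.141, -0.001, -2.085]
contact_force: [-3.1, -4.1, -3.0]
finger_gap: 0.0085
```

Run:
```python
from h import *
s=get_state();print(s["contact_force"],s["moment"],s["finger_gap"],s["eef_pos"],s["eef_rot"])
```

```text
[-3.05018105 -4.08432592 -3.02549238] [-0.6674666   0.46927962  0.00680417] 0.008544436026842442 [0.63238122 0.24129869 0.24534079] [ 3.14062767e+00 -1.28769277e-03 -2.08460997e+00]
```

Call:
{"fn": "arm_command", "kwargs": {"plan": [[[0, 0, 0, 0, 0, 0, 150], [0, 0, 0, 0, 0, 0, 150], [0, 0, 0, 0, 0, 0, 150], [0, 0, 0, 0, 0, 0, 150], [0, 0, -20, 0, 0, 0, 150], [0, 0, -30, 0, 0, 0, 150], [0, 0, -30, 0, 0, 0, 150], [0, 0, 0, 0, 0, 0, 150]]]}}

```text
time: 9.95
eef_pos: [0.6345, 0.2422, 0.3302]
eef_rot: [-3.134, 0.008, -2.084]
contact_force: [0.5, 0.0, -0.3]
finger_gap: 0.0352
```

Call:
{"fn": "arm_command", "kwargs": {"plan": [[[0, 0, 0, 0, 0, 0.125, 150], [0, 0, 0, 0, 0, 0.125, 150], [0, 0, 0, 0, 0, 0.125, 150], [0, 0, 0, 0, 0, 0.125, 150], [0, 0, 0, 0, 0, 0.125, 150], [0, 0, 0, 0, 0, 0.125, 150], [0, 0, 0, 0, 0, 0.125, 150], [0, 0, 0, 0, 0, 0.125, 150], [0, 0, 0, 0, 0, 0.125, 150], [0, 0, 0, 0, 0, 0.125, 150], [0, 0, 0, 0, 0, 0, 150]]]}}

```text
time: 11.05
eef_pos: [0.6329, 0.2416, 0.3241]
eef_rot: [3.142, -0.001, 2.949]
contact_force: [0.1, 0.5, -0.3]
finger_gap: 0.0354
```

Run:
```python
from h import *
import pickle
s=get_state();print(s["contact_force"],s["finger_gap"],s["eef_pos"],s["eef_rot"])
c=calibration("wrist");im=camera("wrist");pickle.dump(c,open("w5.pkl","wb"));cv2.imwrite("pics/w5.png",im)
cv2.imwrite("pics/w5c.png",cv2.resize(im[60:280,60:420],None,fx=2.2,fy=2.2,interpolation=cv2.INTER_CUBIC))
```

```text
[ 0.14639803  0.51447883 -0.28748782] 0.03538328114649174 [0.63289024 0.24164373 0.32406956] [ 3.14155708e+00 -6.96014274e-04  2.94904756e+00]
```

View pics/w5c.png

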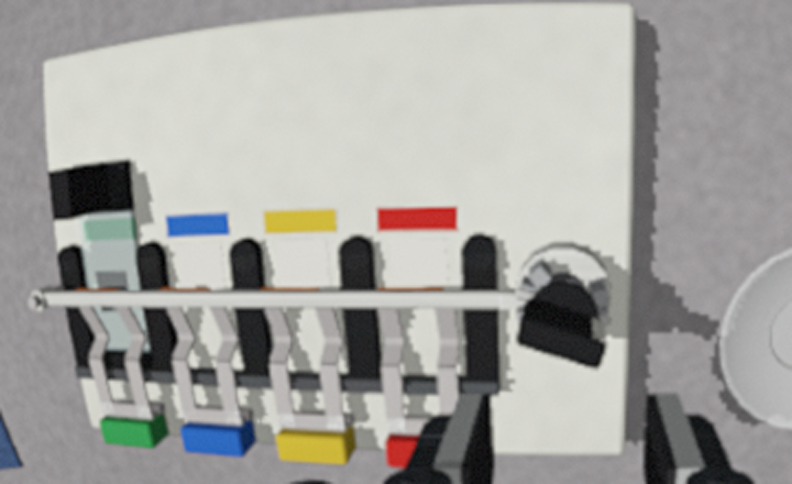

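The knob now sits turned into its notch and the gate stays up by itself. Next is the black slide.

Call:
{"fn": "arm_command", "kwargs": {"plan": [[[8, -36, 0, 0, 0, 0, 150], [8, -36, 5, 0, 0, 0, 150], [8, -36, 15, 0, 0, 0, 150], [8, -36, 15, 0, 0, 0, 150], [9, -36, 15, 0, 0, 0, 150], [9, -36, 14, 0, 0, 0, 150], [0, 0, 0, 0, 0, 0, 150]]]}}

```text
time: 11.8
eef_pos: [0.5395, 0.0363, 0.2586]
eef_rot: [-3.139, -0.007, 2.948]
contact_force: [-0.2, 0.9, -0.6]
finger_gap: 0.0352
```

Run:
```python
from h import *
p,R=pose();print(p,R.as_euler("xyz"))
c=calibration("wrist");im=camera("wrist")
find("wrist",["black_grip"],.045);print(w2p("wrist",[.543,.0395,.057],c),w2p("wrist",[.543,.0395,.027],c))
yaw=-.195;x=np.array([np.cos(yaw),np.sin(yaw)]);y=np.array([-x[1],x[0]]);mid=np.array([.577,.1112])
m=masks_of("black_grip","wrist")[0]["mask"];dk=m&(im.max(2)<60);r,cc=np.nonzero(dk);print(r.min(),r.max(),cc.min(),cc.max())
for px,z in (((cc.min(),r.min()+3),.027),((cc.max(),r.min()+3),.027)):
    d=p2w("wrist",px,z,c)[:2]-mid;print(d@x,d@y)
cv2.imwrite("pics/w6.png",cv2.resize(im[120:320,190:450],None,fx=2,fy=2))
```

```text
[0.53953578 0.03625447 0.25862286] [-3.13928532 -0.00656381  2.94784889]
black_grip 0.87 [322.6 249.2] 4562 w [0.56  0.04  0.045] rect [319. 263.] [ 51. 123.] 3
black_grip 0.45 [329.1 317.6] 752 w [0.618 0.034 0.045] rect [320. 317.] [38. 41.] 90
[323.12171236 239.41135477] [322.580886   222.18842928]
204 324 299 345
-0.030444116825757313 -0.09308900582074603
-0.03051998598750301 -0.06167566517446772
```

Call:
{"fn": "arm_command", "kwargs": {"plan": [[[0, 0, 15, 0, 0, 0, 150], [0, 0, 15, 0, 0, 0, 150], [0, 0, 12, 0, 0, 0, 150], [0, 0, 9, 0, 0, 0, 150], [0, 0, 0, 0, 0, 0, 150], [0, 0, 0, 0, 0, 0, 255], [0, 0, 0, 0, 0, 0, 255], [0, 0, 0, 0, 0, 0, 255], [0, 0, 0, 0, 0, 0, 255], [0, 0, 0, 0, 0, 0, 255], [0, 0, 0, 0, 0, 0, 255], [0, 0, 0, 0, 0, 0, 255]]], "squeeze": 80}}

```text
time: 13.15
eef_pos: [0.5429, 0.0391, 0.2104]
eef_rot: [3.141, 0.002, 2.949]
contact_force: [-0.2, -0.4, 6.6]
finger_gap: 0.0103
```

Call:
{"fn": "arm_command", "kwargs": {"plan": [[[2, 0, -0.5, 0, 0, 0, 255], [3, 0, 0, 0, 0, 0, 255], [5, 0, 0, 0, 0, 0, 255], [6, 0, 0, 0, 0, 0, 255], [6, 0, 0, 0, 0, 0, 255], [8, 0, 0, 0, 0, 0, 255], [8, 0, 0, 0, 0, 0, 255], [8, 0, 0, 0, 0, 0, 255], [8, 0, 0, 0, 0, 0, 255], [8, 0, 0, 0, 0, 0, 255], [8, 0, 0, 0, 0, 0, 255], [8, 0, 0, 0, 0, 0, 255]]]}}

```text
time: 14.35
eef_pos: [0.4654, 0.0544, 0.2105]
eef_rot: [3.141, 0.001, 2.949]
contact_force: [2.6, -0.0, 4.1]
finger_gap: 0.0104
```

Run:
```python
from h import *
import pickle
s=get_state();print(s["contact_force"],s["moment"],s["finger_gap"],s["eef_pos"],s["eef_rot"])
c=calibration("wrist");im=camera("wrist");pickle.dump(c,open("w7.pkl","wb"));cv2.imwrite("pics/w7.png",im)
find("wrist",["tray_in","red_grip","green_grip","blue_grip","black_grip"],.01)
```

```text
[ 2.5926246  -0.02327875  4.08034684] [-0.19773263 -0.7931926  -0.01585109] 0.010402415759387633 [0.46537751 0.05439518 0.21046811] [3.14118820e+00 9.70657724e-04 2.94913141e+00]
tray_in 0.88 [ 11.5 345. ] 803 w [ 0.565 -0.383  0.01 ] rect [  6. 340.] [62. 23.] 60
tray_in 0.31 [632.8 175.3] 508 w [0.475 0.336 0.01 ] rect [631. 178.] [37. 16.] 90
red_grip 0.66 [ 12.8 288. ] 1133 w [ 0.478 -0.277  0.01 ] rect [ 11. 285.] [91. 18.] 68
green_grip 0.96 [144.4  87.5] 8199 w [ 0.355 -0.029  0.01 ] rect [139.  93.] [ 64. 168.] 12
green_grip 0.95 [388.9  36.4] 4246 w [0.359 0.116 0.01 ] rect [391.  28.] [86. 61.] 68
green_grip 0.85 [ 45.9 266.7] 3003 w [ 0.458 -0.188  0.01 ] rect [ 51. 283.] [115.  44.] 58
blue_grip 0.79 [ 87.7 359.8] 1137 w [ 0.566 -0.204  0.01 ] rect [ 92. 370.] [73. 37.] 73
blue_grip 0.65 [518.7 280.3] 19791 w [0.535 0.197 0.01 ] rect [428. 316.] [165. 357.] 90
black_grip 0.98 [320.8 263. ] 3694 w [0.484 0.054 0.01 ] rect [318. 278.] [117.  63.] 90
```

View pics/w7.png

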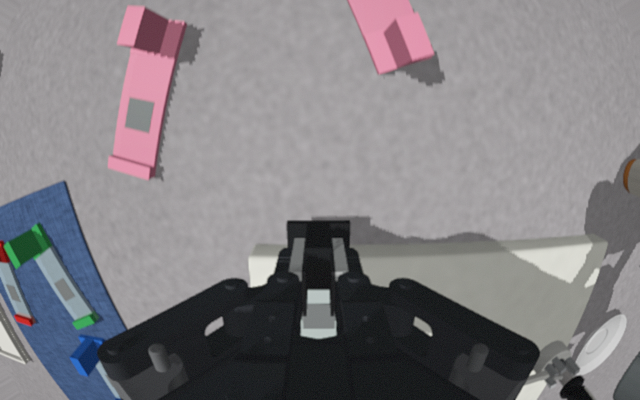

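Out of the clips cleanly. I lift it and carry it towards the tray.

Call:
{"fn": "arm_command", "kwargs": {"plan": [[[0, 0, -20, 0, 0, 0, 255], [0, 0, -40, 0, 0, 0, 255], [-9, -39, -6, 0, 0, 0, 255], [-9, -39, -6, 0, 0, 0, 255], [-9, -39, -6, 0, 0, 0, 255], [-9, -39, -6, 0, 0, 0, 255], [-9, -39, -6, 0, 0, 0, 255], [-9, -39, 0, 0, 0, 0, 255], [-9, -39, 0, 0, 0, 0, 255], [-9, -39, 0, 0, 0, 0, 255], [-9, -39, 0, 0, 0, 0, 255], [-9, -39, 0, 0, 0, 0, 255]]]}}

```text
time: 15.85
eef_pos: [0.4781, -0.346, 0.2984]
eef_rot: [3.137, -0.006, 2.949]
contact_force: [0.7, -0.7, 0.4]
finger_gap: 0.0104
```

Call:
{"fn": "arm_command", "kwargs": {"plan": [[[0, 0, 0, 0, 0, 0, 255], [0, 0, 0, 0, 0, 0, 255]]]}}

```text
time: 16.05
eef_pos: [0.4783, -0.3454, 0.2984]
eef_rot: [3.137, -0.005, 2.947]
contact_force: [-0.3, 1.0, -0.9]
finger_gap: 0.01
```

Run:
```python
from h import *
import pickle
s=get_state();print(s["contact_force"],s["finger_gap"],s["eef_pos"],s["eef_rot"])
c=calibration("wrist");im=camera("wrist");pickle.dump(c,open("w8.pkl","wb"));cv2.imwrite("pics/w8.png",im)
for m in masks_of("tray_in","wrist")[:1]:
    cn=max(cv2.findContours(m["mask"].astype(np.uint8),0,2)[0],key=cv2.contourArea)[:,0]
    W=np.array([p2w("wrist",p,.012,c)[:2] for p in cn]).astype(np.float32)
    r=cv2.minAreaRect(W);print(m["score"],r)
find("wrist",["red_grip","blue_grip","green_grip"],.01)
camera("top");m=masks_of("tray_in","top")
for q in m[:2]:
    cn=max(cv2.findContours(q["mask"].astype(np.uint8),0,2)[0],key=cv2.contourArea)[:,0]
    print("top",q["score"],cv2.minAreaRect(np.array([p2w("top",p,.012)[:2] for p in cn]).astype(np.float32)))
```

```text
[-0.29483084  0.99766168 -0.89220721] 0.009966354926762174 [ 0.47831756 -0.34536238  0.29835369] [ 3.13733176 -0.00526409  2.94708971]
0.64 ((0.4948962926864624, -0.4104568362236023), (0.09082559496164322, 0.12280388176441193), 84.92676544189453)
red_grip 0.72 [374.2 176.7] 4261 w [ 0.473 -0.291  0.01 ] rect [378. 180.] [113.  39.] 90
blue_grip 0.84 [482.4 257.7] 2606 w [ 0.579 -0.187  0.01 ] rect [485. 265.] [37. 90.] 7
blue_grip 0.54 [245.5 213.7] 10261 w [ 0.485 -0.41   0.01 ] rect [248. 223.] [127. 100.] 82
green_grip 0.92 [629.7  23.9] 820 w [0.329 0.097 0.01 ] rect [630.  32.] [63. 19.] 90
green_grip 0.91 [390.7   8.4] 868 w [ 0.331 -0.251  0.01 ] rect [389.  10.] [40. 26.] 9
green_grip 0.82 [573.1  36.7] 2199 w [ 0.358 -0.04   0.01 ] rect [575.  42.] [36. 89.] 10
green_grip 0.58 [480.  153.4] 3472 w [ 0.469 -0.188  0.01 ] rect [484. 157.] [106.  39.] 73
top 0.86 ((0.5698111057281494, -0.4064342677593231), (0.07600729167461395, 0.05121900886297226), 84.57515716552734)
top 0.66 ((0.6389602422714233, 0.07559952884912491), (0.037766262888908386, 0.054971661418676376), 81.38307189941406)
```

View pics/w8.png

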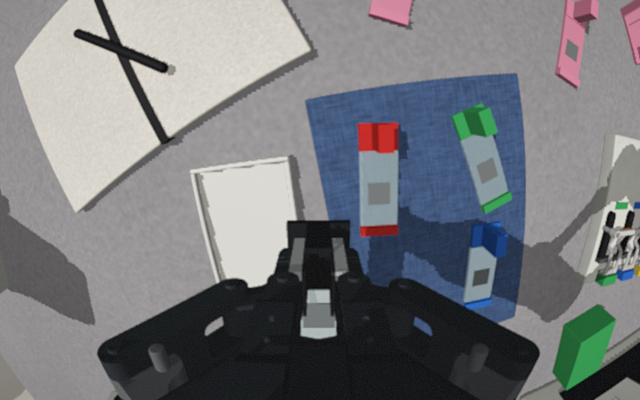

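The view shows the tray's near rim with corners at (191,172) and (291,156). Red is at (378,180), green at (484,157) and blue at (483,268), all with their fins towards the robot. I fit the slide poses by projecting a box model onto the colour masks.

```bash
cat >> h.py <<'E'
from scipy.optimize import minimize
HUE={"red":[(0,8),(172,180)],"blue":[(100,116)],"green":[(48,75)]}
def cmask(im,col,box,smin=120,vmin=50):
    h=cv2.cvtColor(im,cv2.COLOR_BGR2HSV)
    m=(h[...,1]>smin)&(h[...,2]>vmin)&np.any([(h[...,0]>=a)&(h[...,0]<=b) for a,b in HUE[col]],0)
    k=np.zeros_like(m);k[box[1]:box[3],box[0]:box[2]]=1;return m&k
def boxes(): # grip frame: x to nose, origin grip; underside z=-28mm
    b=lambda x0,x1,w,z0,z1:np.array([[x,y,z] for x in(x0,x1) for y in(-w/2,w/2) for z in(z0,z1)])/1e3
    return [b(81,89,34,-28,-19),b(-11,13,34,-28,-23),b(-10,12,12,-28,7)]
def fit(cam,c,m,x0,z):
    """grip x,y,yaw with grip height z"""
    S=4;mm=cv2.GaussianBlur(m.astype(np.float32),(0,0),1.0)
    def render(p):
        R=Ro.from_euler("z",p[2]).as_matrix();o=np.zeros((400,640),np.float32)
        for B in boxes():
            P=np.array([w2p(cam,R@v+[p[0],p[1],z],c) for v in B])
            cv2.fillConvexPoly(o,cv2.convexHull((P*256).astype(np.int32)),1.0,shift=8)
        return cv2.GaussianBlur(o,(0,0),1.0)
    f=lambda q:((render([q[0]/100,q[1]/100,q[2]/10])-mm)**2).sum()/mm.sum()
    q=np.array([x0[0]*100,x0[1]*100,x0[2]*10]);best=None
    sim=np.vstack([q]+[q+d for d in np.diag([1.,1.,1.5])])
    r=minimize(f,q,method="Nelder-Mead",options=dict(initial_simplex=sim,maxiter=200))
    r=minimize(f,r.x,method="Nelder-Mead",options=dict(initial_simplex=np.vstack([r.x]+[r.x+d for d in np.diag([.3,.3,.5])]),maxiter=200))
    return np.array([r.x[0]/100,r.x[1]/100,r.x[2]/10]).round(4),round(r.fun,3)
E
python3 - <<'E'
from h import *
import pickle
c=pickle.load(open("w8.pkl","rb"));im=cv2.imread("pics/w8.png")
A,B=[p2w("wrist",p,.012,c) for p in((191,172),(291,156))]
A2=p2w("wrist",(217,280),.012,c)
v=(B-A)[:2];yt=np.arctan2(v[1],v[0])-np.pi/2;print("tray",A.round(4),B.round(4),np.linalg.norm(v),"yaw",yt,"side yaw",np.arctan2(*(A2-A)[1::-1]))
print("centre",(A+B)[:2]/2+.079*np.array([np.cos(yt),np.sin(yt)]))
for col,box,x0 in(("red",(350,115,405,240),(.44,-.28,-.15)),("green",(445,95,520,215),(.44,-.19,.2)),("blue",(455,215,515,312),(.57,-.19,-.1))):
    m=cmask(im,col,box,100,40);print(col,m.sum(),fit("wrist",c,m,x0,.031))
E
```

```text
tray [ 0.4344 -0.4494  0.012 ] [ 0.4398 -0.3583  0.012 ] 0.09123822663422337 yaw -0.05933560304791863 side yaw -0.0771700942887071
centre [ 0.51599867 -0.4085291 ]
red 1497 (array([ 0.4371, -0.2821, -0.1604]), np.float64(0.065))
green 1378 (array([ 0.4361, -0.1924,  0.2452]), np.float64(0.078))
blue 4262 (array([ 0.5503, -0.1764,  0.179 ]), np.float64(0.603))
```

Call:
{"fn": "arm_command", "kwargs": {"plan": [[[-3, -20, 0, 0, 0, -0.06, 255], [-4, -20, 0, 0, 0, -0.07, 255], [-4, -20, 10, 0, 0, 0, 255], [0, 0, 25, 0, 0, 0, 255], [0, 0, 25, 0, 0, 0, 255], [0, 0, 20, 0, 0, 0, 255], [0, 0, 12, 0, 0, 0, 255], [0, 0, 6, 0, 0, 0, 255], [0, 0, 3, 0, 0, 0, 255], [0, 0, 0, 0, 0, 0, 255], [0, 0, 0, 0, 0, 0, 255]]]}}

```text
time: 17.5
eef_pos: [0.4831, -0.407, 0.2001]
eef_rot: [-3.14, 0.001, 3.079]
contact_force: [-0.1, 0.3, -0.8]
finger_gap: 0.01
```

Run:
```python
from h import *
s=get_state();print(s["contact_force"],s["moment"],s["finger_gap"],s["eef_pos"],s["eef_rot"])
```

```text
[-0.07188693  0.32524524 -0.83331405] [-0.00789798  0.02802605 -0.0154441 ] 0.009990835266947311 [ 0.48308876 -0.40698355  0.20008187] [-3.14044457e+00  1.39343430e-03  3.07872755e+00]
```

Call:
{"fn": "arm_command", "kwargs": {"plan": [[[3, 0, 2, 0, 0, 0, 255], [2, 0, 2, 0, 0, 0, 255], [0, 0, 2, 0, 0, 0, 255], [0, 0, 2, 0, 0, 0, 255], [0, 0, 0, 0, 0, 0, 255]]]}}

```text
time: 18.0
eef_pos: [0.4774, -0.4064, 0.1925]
eef_rot: [-3.141, -0.0, 3.079]
contact_force: [-2.8, 2.5, 8.7]
finger_gap: 0.0099
```

Call:
{"fn": "arm_command", "kwargs": {"plan": [[[0, 0, 0, 0, 0, 0, 150], [0, 0, 0, 0, 0, 0, 150], [0, 0, 0, 0, 0, 0, 150], [0, 0, -10, 0, 0, 0, 150], [0, 0, -30, 0, 0, 0, 150], [0, 0, -35, 0, 0, 0, 150], [12, 30, -10, 0, 0, 0, 150], [12, 30, -10, 0, 0, 0, 150], [12, 30, -10, 0, 0, 0, 150], [12, 30, 0, 0, 0, 0, 150], [0, 0, 0, 0, 0, 0.1, 150], [0, 0, 0, 0, 0, 0, 150]]]}}

```text
time: 19.2
eef_pos: [0.4373, -0.2828, 0.2972]
eef_rot: [-3.141, 0.001, 2.98]
contact_force: [0.0, -0.6, 0.6]
finger_gap: 0.0351
```

Run:
```python
from h import *
import pickle
s=get_state();print(s["contact_force"],s["finger_gap"],s["eef_pos"],s["eef_rot"])
c=calibration("wrist");im=camera("wrist");pickle.dump(c,open("w9.pkl","wb"));cv2.imwrite("pics/w9.png",im)
find("wrist",["black_grip","red_grip","green_grip"],.015)
m=cmask(im,"red",tuple(int(v) for v in (*(w2p("wrist",[.437,-.282,.03],c)-[80,90]),*(w2p("wrist",[.437,-.282,.03],c)+[80,160]))),100,40)
print(m.sum(),fit("wrist",c,m,(.437,-.282,-.16),.031))
```

```text
[ 0.01494583 -0.56844814  0.56267799] 0.03511750448044366 [ 0.43725216 -0.28281159  0.29716251] [-3.14083474e+00  1.29451140e-03  2.98001756e+00]
black_grip 0.8 [202.6 263.2] 1557 w [ 0.487 -0.404  0.015] rect [201. 264.] [54. 40.] 78
red_grip 0.68 [316.2 229.9] 3897 w [ 0.468 -0.29   0.015] rect [318. 232.] [104.  39.] 90
green_grip 0.92 [342.5  39.1] 3243 w [ 0.312 -0.243  0.015] rect [341.  35.] [42. 84.] 16
green_grip 0.85 [619.9  68.3] 1430 w [0.339 0.093 0.015] rect [623.  62.] [84. 24.] 79
green_grip 0.76 [544.8  80. ] 2850 w [ 0.357 -0.049  0.015] rect [549.  83.] [ 39. 102.] 14
green_grip 0.74 [424.8 211.1] 3615 w [ 0.467 -0.192  0.015] rect [427. 213.] [103.  38.] 72
1543 (array([ 0.4371, -0.2829, -0.1419]), np.float64(0.071))
```

View pics/w9.png

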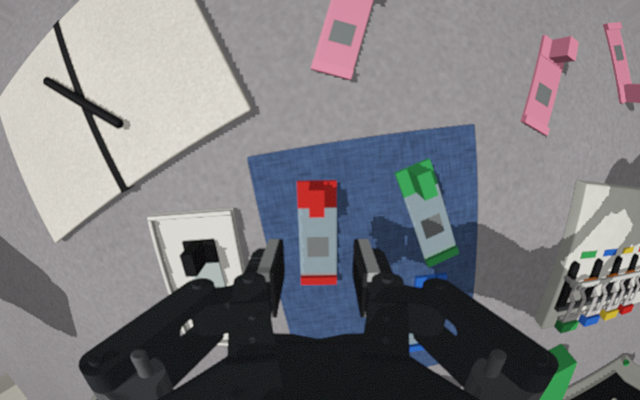

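Black lies in the tray at (202,262), and red sits centred between the jaws at (318,232). I descend on red.

Call:
{"fn": "arm_command", "kwargs": {"plan": [[[0, 0, 25, 0, 0, -0.01, 150], [0, 0, 25, 0, 0, 0, 150], [0, 0, 25, 0, 0, 0, 150], [0, 0, 20, 0, 0, 0, 150], [0, 0, 14, 0, 0, 0, 150], [0, 0, 0, 0, 0, 0, 255], [0, 0, 0, 0, 0, 0, 255], [0, 0, 0, 0, 0, 0, 255], [0, 0, 0, 0, 0, 0, 255], [0, 0, 0, 0, 0, 0, 255], [0, 0, 0, 0, 0, 0, 255], [0, 0, 0, 0, 0, 0, 255]]], "squeeze": 60}}

```text
time: 20.6
eef_pos: [0.4374, -0.2836, 0.1875]
eef_rot: [-3.141, 0.0, 2.989]
contact_force: [0.1, -0.2, -0.2]
finger_gap: 0.0107
```

Run:
```python
from h import *
s=get_state();print(s["contact_force"],s["moment"],s["finger_gap"],s["eef_pos"],s["eef_rot"])
```

```text
[ 0.14518315 -0.16086516 -0.24112827] [0.03359656 0.03867502 0.02577304] 0.010685252132793765 [ 0.43741198 -0.28359702  0.18745504] [-3.14142087e+00  4.41628853e-04  2.98892926e+00]
```

Call:
{"fn": "arm_command", "kwargs": {"plan": [[[0, 0, -20, 0, 0, 0, 255], [0, 0, -35, 0, 0, 0, 255], [0, 10, -35, 0, 0, 0, 255], [1, 30, -20, 0, 0, 0, 255], [1, 41, 0, 0, 0, 0, 255], [1, 41, 0, 0, 0, 0, 255], [1, 41, 0, 0, 0, 0, 255], [1, 41, 0, 0, 0, 0, 255], [1, 41, 0, 0, 0, 0, 255], [1, 41, 0, 0, 0, 0, 255], [1, 41, 0, 0, 0, 0, 255], [1, 41, 0, 0, 0, 0, 255]]]}}

```text
time: 21.8
eef_pos: [0.4843, 0.0832, 0.2974]
eef_rot: [3.141, 0.001, 2.989]
contact_force: [0.5, -0.3, -0.9]
finger_gap: 0.0109
```

Call:
{"fn": "arm_command", "kwargs": {"plan": [[[1, 41, 0, 0, 0, 0, 255], [1, 41, 0, 0, 0, 0, 255], [1, 41, 0, 0, 0, 0, 255], [1, 2, 0, 0, 0, 0.042, 255], [0, 0, 0, 0, 0, 0, 255], [0, 0, 0, 0, 0, 0, 255], [0, 0, 0, 0, 0, 0, 255]]]}}

```text
time: 22.5
eef_pos: [0.4994, 0.2048, 0.2972]
eef_rot: [-3.141, -0.0, 2.946]
contact_force: [0.3, -0.4, -1.1]
finger_gap: 0.0109
```

```bash
cat >> h.py <<'E'
YAW=-.195;LX=np.array([np.cos(YAW),np.sin(YAW)]);LY=np.array([-LX[1],LX[0]]);MID=np.array([.577,.1112])
def st(lat):
    s=get_state();d=np.array(s["eef_pos"][:2])-MID
    print("t",round(s["time"],2),"before stop",(69.5-d@LX*1e3).round(1),"lat err",(d@LY*1e3-lat).round(1),"z",round(s["eef_pos"][2]*1e3,1),"yaw",round(s["eef_rot"][2],4),"gap",round(s["finger_gap"]*1e3,1),"F lane",np.round([s["contact_force"][:2]@LX,s["contact_force"][:2]@LY,s["contact_force"][2]],1),"M",np.round(s["moment"],2))
    R=Ro.from_euler("xyz",s["eef_rot"])
E
python3 - <<'E'
from h import *
import pickle
st(78)
c=calibration("wrist");im=camera("wrist");pickle.dump(c,open("w10.pkl","wb"));cv2.imwrite("pics/w10.png",im)
cv2.imwrite("pics/w10c.png",cv2.resize(im[200:400,170:470],None,fx=2.5,fy=2.5))
E
```

```text
t 22.5 before stop 163.7 lat err -1.2 z 297.2 yaw 2.9463 gap 10.9 F lane [ 0.3 -0.3 -1.1] M [-0.    0.02 -0.  ]
```

Call:
{"fn": "arm_command", "kwargs": {"plan": [[[0, 1.2, 25, 0, 0, 0, 255], [0, 0, 25, 0, 0, 0, 255], [0, 0, 20, 0, 0, 0, 255], [0, 0, 10, 0, 0, 0, 255], [0, 0, 6, 0, 0, 0, 255], [0, 0, 3, 0, 0, 0, 255], [0, 0, 2, 0, 0, 0, 255], [0, 0, 0, 0, 0, 0, 255]]]}}

```text
time: 23.35
eef_pos: [0.5001, 0.2068, 0.2067]
eef_rot: [3.141, 0.001, 2.947]
contact_force: [0.1, -0.3, -0.6]
finger_gap: 0.0107
```

```bash
python3 -c "
from h import *
st(78)"
```

```text
t 23.35 before stop 163.5 lat err 0.9 z 206.7 yaw 2.9468 gap 10.7 F lane [ 0.2 -0.3 -0.6] M [ 0.01  0.03 -0.02]
```

Call:
{"fn": "arm_command", "kwargs": {"plan": [[[0, -0.9, 0.5, 0, 0, 0, 255], [-5, 0, 0.5, 0, 0, 0, 255], [-7, 0, 0, 0, 0, 0, 255], [-7, 0, 0, 0, 0, 0, 255], [-7, 0, 0, 0, 0, 0, 255], [-7, 0, 0, 0, 0, 0, 255], [-6, 0, 0, 0, 0, 0, 255], [0, 0, 0, 0, 0, 0, 255]]]}}

```text
time: 24.15
eef_pos: [0.5393, 0.1981, 0.2056]
eef_rot: [3.141, 0.002, 2.946]
contact_force: [0.5, -0.4, 3.6]
finger_gap: 0.0107
```

```bash
python3 -c "
from h import *
st(78)"
```

```text
t 24.15 before stop 123.3 lat err -0.0 z 205.6 yaw 2.9464 gap 10.7 F lane [ 0.6 -0.3  3.6] M [-0.06  0.19 -0.  ]
```

Call:
{"fn": "arm_command", "kwargs": {"plan": [[[-4, 0, 0, 0, 0, 0, 255], [-4, 0, 0, 0, 0, 0, 255], [-4, 0, 0, 0, 0, 0, 255], [-4, 0, 0, 0, 0, 0, 255], [-4, 0, 0, 0, 0, 0, 255], [0, 0, 0, 0, 0, 0, 255]]]}}

```text
time: 24.75
eef_pos: [0.5553, 0.1948, 0.2056]
eef_rot: [-3.141, -0.007, 2.946]
contact_force: [-9.2, 2.1, 11.5]
finger_gap: 0.0108
```

```bash
python3 -c "
from h import *
st(78)"
```

```text
t 24.75 before stop 107.0 lat err -0.2 z 205.6 yaw 2.9462 gap 10.8 F lane [-9.4  0.3 11.5] M [0.27 1.22 0.02]
```

Call:
{"fn": "arm_command", "kwargs": {"plan": [[[-4, 0, 0, 0, 0, 0, 255], [-4, 0, 0, 0, 0, 0, 255], [-4, 0, 0, 0, 0, 0, 255], [-4, 0, 0, 0, 0, 0, 255], [-3, 0, 0, 0, 0, 0, 255], [-2, 0, 0, 0, 0, 0, 255], [0, 0, 0, 0, 0, 0, 255]]]}}

```text
time: 25.45
eef_pos: [0.574, 0.1913, 0.2056]
eef_rot: [-3.141, -0.012, 2.946]
contact_force: [-15.2, 3.7, 15.2]
finger_gap: 0.0109
```

```bash
python3 -c "
from h import *
st(78)"
```

```text
t 25.45 before stop 87.9 lat err -0.0 z 205.6 yaw 2.9459 gap 10.9 F lane [-15.6   0.7  15.2] M [0.53 1.78 0.02]
```

Call:
{"fn": "arm_command", "kwargs": {"plan": [[[-1.5, 0, 0, 0, 0, 0, 255], [-1.5, 0, 0, 0, 0, 0, 255], [0, 0, 0, 0, 0, 0, 255]]]}}

```text
time: 25.75
eef_pos: [0.575, 0.1911, 0.2055]
eef_rot: [-3.14, -0.017, 2.946]
contact_force: [-18.8, 4.7, 18.5]
finger_gap: 0.0111
```

```bash
python3 -c "
from h import *
st(78)
import pickle
c=calibration('wrist');im=camera('wrist');pickle.dump(c,open('w11.pkl','wb'));cv2.imwrite('pics/w11.png',im)"
```

```text
t 25.75 before stop 87.0 lat err 0.0 z 205.5 yaw 2.9458 gap 11.1 F lane [-19.3   0.9  18.5] M [0.91 2.6  0.12]
```

Call:
{"fn": "arm_command", "kwargs": {"plan": [[[2, 0, -1, 0, 0, 0, 255], [1.5, 0, -1, 0, 0, 0, 255], [0, 0, 0, 0, 0, 0, 150], [0, 0, 0, 0, 0, 0, 150], [0, 0, 0, 0, 0, 0, 150], [0, 0, -10, 0, 0, 0, 150], [0, 0, -30, 0, 0, 0, 150], [0, -20, -40, 0, 0, 0, 150], [0, -30, -40, 0, 0, 0, 150], [0, 0, 0, 0, 0, 0, 150], [0, 0, 0, 0, 0, 0, 150]]]}}

```text
time: 26.9
eef_pos: [0.5683, 0.1409, 0.3291]
eef_rot: [3.14, 0.004, 2.945]
contact_force: [-0.5, -1.0, 0.4]
finger_gap: 0.0351
```

```bash
python3 -c "
from h import *
st(78)
import pickle
c=calibration('wrist');im=camera('wrist');pickle.dump(c,open('w12.pkl','wb'));cv2.imwrite('pics/w12.png',im)
a=cv2.resize(im[120:270,230:450],None,fx=2.4,fy=2.4,interpolation=cv2.INTER_CUBIC)
cv2.imwrite('pics/w12c.png',a)
m=cmask(im,'red',(0,0,640,400),100,40);print(cv2.connectedComponentsWithStats(m.astype(np.uint8))[2][1:])
Hl=MID+(-.0195)*LX+.078*LY;bx=w2p('wrist',[*Hl,.05],c).astype(int);print(bx)
m=cmask(im,'red',(bx[0]-40,bx[1]-30,bx[0]+40,bx[1]+12),100,40)
find('wrist',['green_grip','blue_grip','red_grip'],.02)"
```

```text
t 26.9 before stop 83.8 lat err -50.6 z 329.1 yaw 2.9452 gap 35.1 F lane [-0.3 -1.   0.4] M [ 0.   -0.01  0.  ]
[[ 111    0   18    7   42]
 [ 130    0    2    1    2]
 [ 129    0   13   12   63]
 [ 256    0    1    1    1]
 [ 258    0    1    1    1]
 [ 249    3    4    2    4]
 [ 254    2    1    1    1]
 [ 246    5    1    1    1]
 [ 118    7    4    3    5]
 [ 121    6    7    4   14]
 [ 129    8    2    3    4]
 [   0   10    1    1    1]
 [ 139   10    1    1    1]
 [   0   12    5    2    6]
 [   6   13    1    3    3]
 [   0   15    1    1    1]
 [   2   14    3    2    4]
 [   8   15    2    1    2]
 [ 137   15    2    2    2]
 [   0   17   10    8   28]
 [  11   16    1    1    1]
 [  11   17   17   18   98]
 [ 136   19    1    1    1]
 [  10   21    1    1    1]
 [  19   20    5    2    6]
 [ 135   21    2    2    2]
 [   0   22    5    5   12]
 [   9   24    2    2    3]
 [ 134   24    2    3    3]
 [   0   27    4    3    5]
 [   6   26    1    1    1]
 [  10   27    1    1    1]
 [  14   27    2    1    2]
 [   5   28    3    3    6]
 [  10   29    3    2    4]
 [ 134  
[... 523 characters left out ...]

 [  13   86    1    1    1]
 [  15   86    1    1    1]
 [ 355  170   37   33 1032]
 [ 353  199    1    7    7]
 [ 351  265    2    4    5]
 [ 349  292   11   14  120]]
[376 190]
green_grip 0.8 [ 48.5 156.6] 1567 w [ 0.461 -0.169  0.02 ] rect [ 49. 167.] [80. 30.] 66
green_grip 0.8 [13.6 39.3] 1259 w [ 0.283 -0.212  0.02 ] rect [14. 48.] [77. 28.] 90
green_grip 0.72 [118.3  38.8] 2124 w [ 0.371 -0.026  0.02 ] rect [119.  39.] [36. 84.] 9
green_grip 0.67 [246.3   3.6] 70 w [0.384 0.113 0.02 ] rect [251.   3.] [ 6. 16.] 90
blue_grip 0.63 [ 76.2 242.4] 1479 w [ 0.574 -0.167  0.02 ] rect [ 75. 251.] [77. 29.] 71
red_grip 0.56 [371.2 200.6] 2448 w [0.587 0.19  0.02 ] rect [371. 207.] [38. 79.] 3
```

View pics/w12c.png

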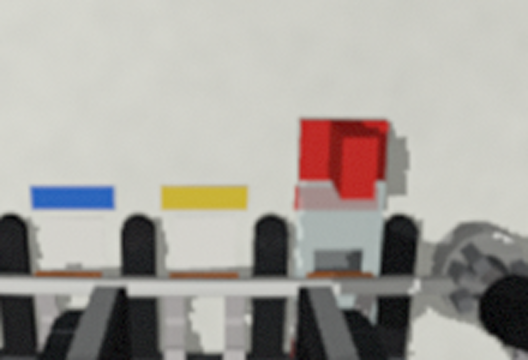

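Call:
{"fn": "arm_command", "kwargs": {"plan": [[[7, -39, 3, 0, 0, 0, 150], [7, -39, 3, 0, 0, 0, 150], [7, -39, 3, 0, 0, 0, 150], [7, -39, 3, 0, 0, 0, 150], [7, -39, 3, 0, 0, 0, 150], [7, -39, 3, 0, 0, 0, 150], [7, -39, 3, 0, 0, 0, 150], [7, -39, 3, 0, 0, 0, 150], [8, -40, 3, 0, 0, 0, 150], [0, 0, 0, 0, 0, -0.11, 150], [0, 0, 0, 0, 0, -0.11, 150], [0, 0, 0, 0, 0, -0.11, 150]]]}}

```text
time: 28.3
eef_pos: [0.4369, -0.1916, 0.2989]
eef_rot: [3.14, -0.002, -3.002]
contact_force: [0.3, 0.1, -0.6]
finger_gap: 0.0351
```

Call:
{"fn": "arm_command", "kwargs": {"plan": [[[0, 0, 0, 0, 0, -0.11, 150], [0, 0, 0, 0, 0, 0, 150], [0, 0, 0, 0, 0, 0, 150]]]}}

```text
time: 28.6
eef_pos: [0.4371, -0.1912, 0.2994]
eef_rot: [3.14, -0.001, -2.898]
contact_force: [0.3, -1.4, -0.2]
finger_gap: 0.0349
```

```bash
cat >> h.py <<'E'
def look(col,guess,name,z=.031,r=(90,95,90,165)):
    import pickle
    s=get_state();print(s["eef_pos"].round(4),s["eef_rot"].round(3))
    c=calibration("wrist");im=camera("wrist");pickle.dump(c,open(name+".pkl","wb"));cv2.imwrite("pics/"+name+".png",im)
    u,v=w2p("wrist",[guess[0],guess[1],z],c).astype(int)
    m=cmask(im,col,(max(u-r[0],0),max(v-r[1],0),u+r[2],v+r[3]),*((150,60) if col=="blue" else (100,40)))
    k,l,s2,ce=cv2.connectedComponentsWithStats(m.astype(np.uint8));m=np.isin(l,[i for i in range(1,k) if s2[i,4]>60])
    print(col,m.sum(),fit("wrist",c,m,guess,z))
    find("wrist",[col+"_grip"],.02)
E
python3 -c "
from h import *
import pickle
look('green',(.436,-.192,.245),'w13')
c=pickle.load(open('w12.pkl','rb'))
for u,v in((230+343/2.4,120+120/2.4),(230+343/2.4,120+183/2.4)):
    d=p2w('wrist',(u,v),.027,c)[:2]-MID;print('red tab rear/strip',d@LX,d@LY)
im=cv2.imread('pics/w13.png');h=cv2.cvtColor(im,cv2.COLOR_BGR2HSV)
ms=masks_of('blue_grip','wrist')
for q in ms[:2]:
    mk=q['mask'];print(q['score'],q['centre'],np.percentile(h[mk],[5,25,50,75,95],axis=0).tolist())
"
```

```text
[ 0.4371 -0.1912  0.2994] [ 3.140e+00 -1.000e-03 -2.898e+00]
green 1491 (array([ 0.4364, -0.1927,  0.2507]), np.float64(0.073))
green_grip 0.98 [587.8 176.9] 1826 w [0.341 0.096 0.02 ] rect [594. 171.] [32. 90.] 10
green_grip 0.87 [310.  226.5] 3768 w [ 0.464 -0.19   0.02 ] rect [314. 230.] [105.  37.] 89
green_grip 0.68 [298.3  32.8] 3428 w [ 0.309 -0.238  0.02 ] rect [303.  27.] [ 41. 103.] 41
green_grip 0.67 [494.4 152.7] 3521 w [ 0.358 -0.045  0.02 ] rect [495. 153.] [ 40. 110.] 43
red tab rear/strip -0.032094223439885446 0.0785126443509708
red tab rear/strip -0.0074899728723816505 0.07960040450514728
0.94 [292.6, 309.0] [[97.0, 18.5, 116.0], [100.0, 40.0, 125.5], [108.0, 192.0, 161.0], [109.0, 197.0, 187.0], [109.0, 204.0, 195.0]]
```

Green, the real one at (310,226), has a green nose and fin and lies on the pad; the other candidates are pink. I grip it.

Call:
{"fn": "arm_command", "kwargs": {"plan": [[[1, -1.3, 25, 0, 0, -0.007, 150], [0, 0, 25, 0, 0, 0, 150], [0, 0, 25, 0, 0, 0, 150], [0, 0, 21, 0, 0, 0, 150], [0, 0, 15, 0, 0, 0, 150], [0, 0, 0, 0, 0, 0, 255], [0, 0, 0, 0, 0, 0, 255], [0, 0, 0, 0, 0, 0, 255], [0, 0, 0, 0, 0, 0, 255], [0, 0, 0, 0, 0, 0, 255], [0, 0, 0, 0, 0, 0, 255], [0, 0, 0, 0, 0, 0, 255]]], "squeeze": 60}}

```text
time: 29.95
eef_pos: [0.4364, -0.193, 0.1894]
eef_rot: [-3.141, 0.0, -2.889]
contact_force: [0.1, 0.1, 0.1]
finger_gap: 0.011
```

```bash
python3 -c "
from h import *
st(-77.5);print(get_state()['eef_pos'])
p=get_state()['eef_pos'];T=MID+(.0695-.164)*LX-.0775*LY
go([*T,.30],get_state()['eef_rot'][2])"
```

```text
t 29.95 before stop 148.5 lat err -248.2 z 189.4 yaw -2.8894 gap 11.0 F lane [0.1 0.1 0.1] M [-0.04  0.01 -0.03]
[ 0.4363929  -0.19301063  0.18942313]
total shift [ -93.4  230.4 -110.6] turn [-0.  0. -0.] | rows 7 each [-13.3  32.9 -15.8]
```

Call:
{"fn": "arm_command", "kwargs": {"plan": [[[0, 0, -20, 0, 0, 0, 255], [0, 0, -45, 0, 0, 0, 255], [0, 0, -45, 0, 0, 0, 255], [-13, 33, 0, 0, 0, 0, 255], [-13, 33, 0, 0, 0, 0, 255], [-13, 33, 0, 0, 0, 0, 255], [-13, 33, 0, 0, 0, 0, 255], [-13, 33, 0, 0, 0, 0, 255], [-14, 33, 0, 0, 0, 0, 255], [-14, 32, 0, 0, 0, 0, 255], [0, 0, 0, 0, 0, 0.11, 255], [0, 0, 0, 0, 0, 0.11, 255]]]}}

```text
time: 31.15
eef_pos: [0.4689, 0.0542, 0.2992]
eef_rot: [3.141, -0.0, -3.111]
contact_force: [0.1, -0.6, -0.7]
finger_gap: 0.0107
```

Call:
{"fn": "arm_command", "kwargs": {"plan": [[[0, 0, 0, 0, 0, 0.11, 255], [0, 0, 0, 0, 0, 0.117, 255], [0, 0, 0, 0, 0, 0, 255], [0, 0, 0, 0, 0, 0, 255], [0, 0, 0, 0, 0, 0, 255]]]}}

```text
time: 31.65
eef_pos: [0.469, 0.0529, 0.2992]
eef_rot: [3.141, -0.0, 2.948]
contact_force: [0.1, 0.8, -1.1]
finger_gap: 0.0109
```

```bash
python3 -c "
from h import *
st(-77.5)"
```

```text
t 31.65 before stop 164.2 lat err -0.6 z 299.2 yaw 2.9483 gap 10.9 F lane [-0.1  0.8 -1.1] M [0.02 0.02 0.02]
```

Call:
{"fn": "arm_command", "kwargs": {"plan": [[[0, 0.5, 25, 0, 0, 0, 255], [0, 0, 25, 0, 0, 0, 255], [0, 0, 20, 0, 0, 0, 255], [0, 0, 11, 0, 0, 0, 255], [0, 0, 6, 0, 0, 0, 255], [0, 0, 3, 0, 0, 0, 255], [0, 0, 1.5, 0, 0, 0, 255], [0, 0, 0, 0, 0, 0, 255]]]}}

```text
time: 32.45
eef_pos: [0.4695, 0.0534, 0.2082]
eef_rot: [3.141, 0.001, 2.947]
contact_force: [0.1, -0.5, -1.0]
finger_gap: 0.0103
```

```bash
python3 -c "
from h import *
st(-77.5)"
```

```text
t 32.45 before stop 163.8 lat err -0.0 z 208.2 yaw 2.9469 gap 10.3 F lane [ 0.2 -0.5 -1. ] M [ 0.08  0.03 -0.02]
```

Call:
{"fn": "arm_command", "kwargs": {"plan": [[[0, 0, 0.7, 0, 0, 0, 255], [-5, 0, 0.5, 0, 0, 0, 255], [-7, 0, 0, 0, 0, 0, 255], [-7, 0, 0, 0, 0, 0, 255], [-7, 0, 0, 0, 0, 0, 255], [-7, 0, 0, 0, 0, 0, 255], [-6, 0, 0, 0, 0, 0, 255], [0, 0, 0, 0, 0, 0, 255]]]}}

```text
time: 33.25
eef_pos: [0.5067, 0.0461, 0.2079]
eef_rot: [3.141, -0.002, 2.947]
contact_force: [-5.3, 1.1, 10.3]
finger_gap: 0.0111
```

```bash
python3 -c "
from h import *
st(-77.5)"
```

```text
t 33.25 before stop 125.8 lat err -0.0 z 207.9 yaw 2.9468 gap 11.1 F lane [-5.4  0.  10.3] M [ 0.11  0.7  -0.01]
```

Call:
{"fn": "arm_command", "kwargs": {"plan": [[[0, 0, -0.7, 0, 0, 0, 255], [-4, 0, 0, 0, 0, 0, 255], [-4, 0, 0, 0, 0, 0, 255], [-4, 0, 0, 0, 0, 0, 255], [-4, 0, 0, 0, 0, 0, 255], [-4, 0, 0, 0, 0, 0, 255], [0, 0, 0, 0, 0, 0, 255]]]}}

```text
time: 33.95
eef_pos: [0.5237, 0.0426, 0.2079]
eef_rot: [-3.141, -0.01, 2.947]
contact_force: [-11.9, 2.4, 16.0]
finger_gap: 0.0104
```

```bash
python3 -c "
from h import *
st(-77.5)"
```

```text
t 33.95 before stop 108.5 lat err -0.1 z 207.9 yaw 2.9466 gap 10.4 F lane [-12.1   0.   16. ] M [0.33 1.49 0.01]
```

Call:
{"fn": "arm_command", "kwargs": {"plan": [[[-4, 0, -0.5, 0, 0, 0, 255], [-4, 0, 0, 0, 0, 0, 255], [-4, 0, 0, 0, 0, 0, 255], [-4, 0, 0, 0, 0, 0, 255], [-3, 0, 0, 0, 0, 0, 255], [-3, 0, 0, 0, 0, 0, 255], [0, 0, 0, 0, 0, 0, 255]]]}}

```text
time: 34.65
eef_pos: [0.5436, 0.0388, 0.2078]
eef_rot: [-3.141, -0.016, 2.946]
contact_force: [-16.6, 3.8, 16.7]
finger_gap: 0.0107
```

```bash
python3 -c "
from h import *
st(-77.5);print(get_state()['eef_rot'])"
```

```text
t 34.65 before stop 88.3 lat err -0.0 z 207.8 yaw 2.9464 gap 10.7 F lane [-17.    0.5  16.7] M [0.57 2.03 0.02]
[-3.1410938  -0.01564493  2.94640163]
```

Call:
{"fn": "arm_command", "kwargs": {"plan": [[[-1.5, 0, 0, 0, 0, 0, 255], [-1.5, 0, 0, 0, 0, 0, 255], [0, 0, 0, 0, 0, 0, 255]]]}}

```text
time: 34.95
eef_pos: [0.5445, 0.0386, 0.2077]
eef_rot: [-3.141, -0.021, 2.946]
contact_force: [-21.9, 5.8, 22.4]
finger_gap: 0.0106
```

```bash
python3 -c "
from h import *
st(-77.5);print(get_state()['eef_rot'])"
```

```text
t 34.95 before stop 87.3 lat err 0.0 z 207.7 yaw 2.9462 gap 10.6 F lane [-22.6   1.5  22.4] M [ 0.75  2.73 -0.12]
[-3.14094359 -0.02102378  2.94617904]
```

Call:
{"fn": "arm_command", "kwargs": {"plan": [[[2, 0, -1, 0, 0, 0, 255], [2, 0, -1, 0, 0, 0, 255], [0, 0, 0, 0, 0, 0, 150], [0, 0, 0, 0, 0, 0, 150], [0, 0, 0, 0, 0, 0, 150], [0, 0, -10, 0, 0, 0, 150], [0, 0, -40, 0, 0, 0, 150], [0, 0, -40, 0, 0, 0, 150], [-4, -35, -20, 0, 0, 0, 150], [-4, -35, 0, 0, 0, 0, 150], [-4, -35, 0, 0, 0, 0, 150], [-5, -35, 0, 0, 0, 0, 150]]]}}

```text
time: 36.15
eef_pos: [0.5372, -0.104, 0.3211]
eef_rot: [-3.141, 0.002, 2.947]
contact_force: [-0.4, -0.3, 0.3]
finger_gap: 0.0356
```

Call:
{"fn": "arm_command", "kwargs": {"plan": [[[-5, -35, 0, 0, 0, 0, 150], [-5, -34, 0, 0, 0, 0, 150], [0, 0, 0, 0, 0, 0, 150], [0, 0, 0, 0, 0, 0, 150]]]}}

```text
time: 36.55
eef_pos: [0.5337, -0.1731, 0.3202]
eef_rot: [3.141, 0.001, 2.945]
contact_force: [0.9, 0.7, 0.4]
finger_gap: 0.0347
```

```bash
python3 -c "
from h import *
import pickle
c=pickle.load(open('w8.pkl','rb'));F=p2w('wrist',(488,238),.038,c);N=p2w('wrist',(479,303),.010,c);print(F,N,np.arctan2(*(N-F)[1::-1]))
look('blue',(F[0],F[1],np.arctan2(*(N-F)[1::-1])),'w14')
im=cv2.imread('pics/w14.png');cv2.imwrite('pics/w14c.png',im)"
```

```text
[ 0.53935205 -0.198191    0.038     ] [ 0.63596457 -0.18931242  0.01      ] 0.09164140154819755
[ 0.5337 -0.1731  0.3202] [3.141e+00 1.000e-03 2.945e+00]
blue 1297 (array([ 0.552 , -0.1827, -0.1024]), np.float64(0.087))
blue_grip 0.58 [312.  240.4] 3193 w [ 0.581 -0.185  0.02 ] rect [314. 241.] [95. 35.] 83
blue_grip 0.43 [335.7 332.3] 285 w [ 0.698 -0.182  0.02 ] rect [340. 330.] [10. 36.] 83
```

View pics/w14.png

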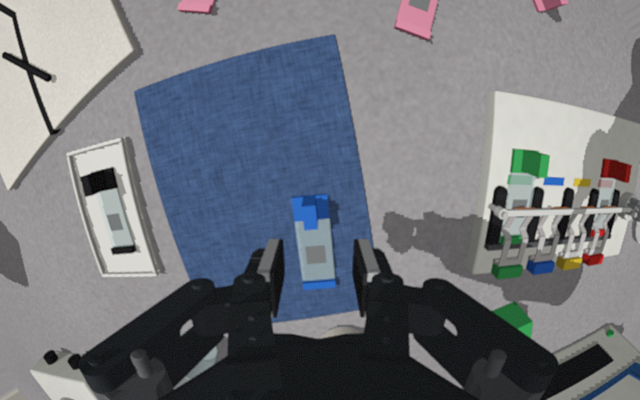

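Blue is at (314,242) on the pad, and black lies flat and wholly inside the tray at (108,213). The green nose bar shows under its clips at (512,240).

Call:
{"fn": "arm_command", "kwargs": {"plan": [[[-10, -3, 10, 0, 0, 0, 150], [-10, -3, 15, 0, 0, 0, 150], [0, 0, 15, 0, 0, -0.094, 150], [0, 0, 15, 0, 0, 0, 150], [0, 0, 0, 0, 0, 0, 150], [0, 0, 0, 0, 0, 0, 150]]]}}

```text
time: 37.25
eef_pos: [0.5526, -0.1818, 0.2636]
eef_rot: [3.141, -0.001, 3.041]
contact_force: [-0.5, 0.0, 1.0]
finger_gap: 0.035
```

```bash
python3 -c "
from h import *
look('blue',(.552,-.1827,-.1024),'w15')"
```

```text
[ 0.5526 -0.1818  0.2636] [ 3.141e+00 -1.000e-03  3.041e+00]
blue 2018 (array([ 0.5519, -0.1834, -0.0977]), np.float64(0.073))
blue_grip 0.65 [312.1 243.1] 4924 w [ 0.579 -0.188  0.02 ] rect [314. 246.] [115.  46.] 90
```

Call:
{"fn": "arm_command", "kwargs": {"plan": [[[0.5, -1.5, 25, 0, 0, 0, 150], [0, 0, 25, 0, 0, 0, 150], [0, 0, 16, 0, 0, 0, 150], [0, 0, 10, 0, 0, 0, 150], [0, 0, 0, 0, 0, 0, 255], [0, 0, 0, 0, 0, 0, 255], [0, 0, 0, 0, 0, 0, 255], [0, 0, 0, 0, 0, 0, 255], [0, 0, 0, 0, 0, 0, 255], [0, 0, 0, 0, 0, 0, 255], [0, 0, 0, 0, 0, 0, 255]]], "squeeze": 60}}

```text
time: 38.45
eef_pos: [0.5516, -0.1836, 0.1892]
eef_rot: [-3.141, 0.001, 3.041]
contact_force: [-0.6, -1.0, 3.2]
finger_gap: 0.0107
```

```bash
python3 -c "
from h import *
st(-26);print(get_state()['eef_pos'])
T=MID+(.0695-.164)*LX-.026*LY
go([*T,.30],get_state()['eef_rot'][2])"
```

```text
t 38.45 before stop 37.3 lat err -268.1 z 189.2 yaw 3.0408 gap 10.7 F lane [-0.4 -1.1  3.2] M [0.05 0.09 0.06]
[ 0.55163749 -0.18360982  0.18923875]
total shift [ 100.9  278.8 -110.9] turn [-0.     0.001 -0.   ] | rows 8 each [ 12.6  34.9 -13.9]
```

Call:
{"fn": "arm_command", "kwargs": {"plan": [[[0, 0, -21, 0, 0, 0, 255], [0, 0, -45, 0, 0, 0, 255], [0, 0, -45, 0, 0, 0, 255], [12, 35, 0, 0, 0, 0, 255], [12, 35, 0, 0, 0, 0, 255], [12, 35, 0, 0, 0, 0, 255], [13, 35, 0, 0, 0, 0, 255], [13, 35, 0, 0, 0, 0, 255], [13, 35, 0, 0, 0, 0, 255], [13, 35, 0, 0, 0, 0, 255], [13, 34, 0, 0, 0, 0, 255], [0, 0, 0, 0, 0, 0.094, 255]]]}}

```text
time: 39.65
eef_pos: [0.4773, 0.1075, 0.2996]
eef_rot: [3.14, -0.002, 2.948]
contact_force: [0.3, -1.4, -0.8]
finger_gap: 0.0103
```

Call:
{"fn": "arm_command", "kwargs": {"plan": [[[0, 0, 0, 0, 0, 0, 255], [0, 0, 0, 0, 0, 0, 255], [0, 0, 0, 0, 0, 0, 255]]]}}

```text
time: 39.95
eef_pos: [0.4793, 0.1036, 0.2996]
eef_rot: [-3.141, 0.0, 2.947]
contact_force: [0.2, -0.4, -0.3]
finger_gap: 0.0106
```

```bash
python3 -c "
from h import *
st(-26)"
```

```text
t 39.95 before stop 163.9 lat err -0.4 z 299.6 yaw 2.947 gap 10.6 F lane [ 0.2 -0.3 -0.3] M [0.04 0.03 0.05]
```

Call:
{"fn": "arm_command", "kwargs": {"plan": [[[0, 0.4, 25, 0, 0, 0, 255], [0, 0, 25, 0, 0, 0, 255], [0, 0, 20, 0, 0, 0, 255], [0, 0, 11, 0, 0, 0, 255], [0, 0, 6, 0, 0, 0, 255], [0, 0, 3, 0, 0, 0, 255], [0, 0, 1.5, 0, 0, 0, 255], [0, 0, 0, 0, 0, 0, 255]]]}}

```text
time: 40.75
eef_pos: [0.4795, 0.1046, 0.2087]
eef_rot: [3.141, 0.001, 2.947]
contact_force: [0.2, -0.8, -0.7]
finger_gap: 0.0106
```

```bash
python3 -c "
from h import *
st(-26)"
```

```text
t 40.75 before stop 163.9 lat err 0.6 z 208.7 yaw 2.9468 gap 10.6 F lane [ 0.4 -0.8 -0.7] M [ 0.03 -0.02 -0.03]
```

Call:
{"fn": "arm_command", "kwargs": {"plan": [[[0, -0.5, 0.6, 0, 0, 0, 255], [-5, 0, 0.4, 0, 0, 0, 255], [-7, 0, 0, 0, 0, 0, 255], [-7, 0, 0, 0, 0, 0, 255], [-7, 0, 0, 0, 0, 0, 255], [-7, 0, 0, 0, 0, 0, 255], [-6, 0, 0, 0, 0, 0, 255], [0, 0, 0, 0, 0, 0, 255]]]}}

```text
time: 41.55
eef_pos: [0.5178, 0.0966, 0.2082]
eef_rot: [3.141, 0.001, 2.947]
contact_force: [-0.9, -0.2, 5.0]
finger_gap: 0.0106
```

```bash
python3 -c "
from h import *
st(-26)"
```

```text
t 41.55 before stop 124.8 lat err 0.2 z 208.2 yaw 2.9468 gap 10.6 F lane [-0.9 -0.4  5. ] M [-0.03  0.21 -0.  ]
```

Call:
{"fn": "arm_command", "kwargs": {"plan": [[[-4, 0, 0, 0, 0, 0, 255], [-4, 0, 0, 0, 0, 0, 255], [-4, 0, 0, 0, 0, 0, 255], [-4, 0, 0, 0, 0, 0, 255], [-4, 0, 0, 0, 0, 0, 255], [0, 0, 0, 0, 0, 0, 255]]]}}

```text
time: 42.15
eef_pos: [0.5335, 0.0933, 0.2082]
eef_rot: [-3.141, -0.009, 2.947]
contact_force: [-12.0, 2.9, 15.0]
finger_gap: 0.0108
```

```bash
python3 -c "
from h import *
st(-26)"
```

```text
t 42.15 before stop 108.7 lat err 0.0 z 208.2 yaw 2.9466 gap 10.8 F lane [-12.4   0.5  15. ] M [ 0.33  1.37 -0.02]
```

Call:
{"fn": "arm_command", "kwargs": {"plan": [[[-4, 0, 0, 0, 0, 0, 255], [-4, 0, 0, 0, 0, 0, 255], [-4, 0, 0, 0, 0, 0, 255], [-4, 0, 0, 0, 0, 0, 255], [-3, 0, 0, 0, 0, 0, 255], [-2, 0, 0, 0, 0, 0, 255], [0, 0, 0, 0, 0, 0, 255]]]}}

```text
time: 42.85
eef_pos: [0.5532, 0.0895, 0.2082]
eef_rot: [-3.141, -0.011, 2.946]
contact_force: [-13.8, 3.3, 16.1]
finger_gap: 0.0106
```

```bash
python3 -c "
from h import *
st(-26);print(get_state()['eef_rot'])"
```

```text
t 42.85 before stop 88.6 lat err 0.1 z 208.2 yaw 2.9465 gap 10.6 F lane [-14.1   0.6  16.1] M [ 0.42  1.65 -0.03]
[-3.14103734 -0.01147814  2.94648205]
```

Call:
{"fn": "arm_command", "kwargs": {"plan": [[[-1.5, 0, 0, 0, 0, 0, 255], [-1.5, 0, 0, 0, 0, 0, 255], [0, 0, 0, 0, 0, 0, 255]]]}}

```text
time: 43.15
eef_pos: [0.5543, 0.0894, 0.2081]
eef_rot: [-3.141, -0.017, 2.946]
contact_force: [-19.2, 4.6, 20.8]
finger_gap: 0.0112
```

```bash
python3 -c "
from h import *
st(-26);print(get_state()['eef_rot'])"
```

```text
t 43.15 before stop 87.6 lat err 0.2 z 208.1 yaw 2.9461 gap 11.2 F lane [-19.7   0.8  20.8] M [ 0.67  2.48 -0.05]
[-3.14083957 -0.0168916   2.94614244]
```

Call:
{"fn": "arm_command", "kwargs": {"plan": [[[2, 0, -1, 0, 0, 0, 255], [1.5, 0, -1, 0, 0, 0, 255], [0, 0, 0, 0, 0, 0, 150], [0, 0, 0, 0, 0, 0, 150], [0, 0, 0, 0, 0, 0, 150], [0, 0, -10, 0, 0, 0, 150], [0, 0, -40, 0, 0, 0, 150], [-15, 0, -40, 0, 0, 0, 150], [-25, 10, -25, 0, 0, 0, 150], [-25, 10, 0, 0, 0, 0, 150], [0, 0, 0, 0, 0, 0, 150], [0, 0, 0, 0, 0, 0, 150]]]}}

```text
time: 44.35
eef_pos: [0.6247, 0.0957, 0.3243]
eef_rot: [-3.141, -0.001, 2.947]
contact_force: [-1.1, 0.8, -0.2]
finger_gap: 0.0353
```

```bash
python3 -c "
from h import *
import pickle
st(-26)
c=calibration('wrist');im=camera('wrist');pickle.dump(c,open('w16.pkl','wb'));cv2.imwrite('pics/w16.png',im)
u=[w2p('wrist',[*(MID+a*LX+b*LY),.03],c) for a in(-.04,.09) for b in(-.11,.16)];u=np.array(u);print(u.round())
x0,y0=u.min(0).astype(int)-5;x1,y1=u.max(0).astype(int)+5
k=im[max(y0,0):y1,max(x0,0):x1];f=min(790/k.shape[1],590/k.shape[0]);print(x0,y0,f);cv2.imwrite('pics/w16c.png',cv2.resize(k,None,fx=f,fy=f,interpolation=cv2.INTER_CUBIC))"
```

```text
t 44.35 before stop 19.7 lat err 20.0 z 324.3 yaw 2.9468 gap 35.3 F lane [-1.2  0.5 -0.2] M [-0.03  0.03  0.01]
[[198.  95.]
 [494. 101.]
 [209. 233.]
 [480. 232.]]
193 89 2.581699346405229
```

View pics/w16c.png

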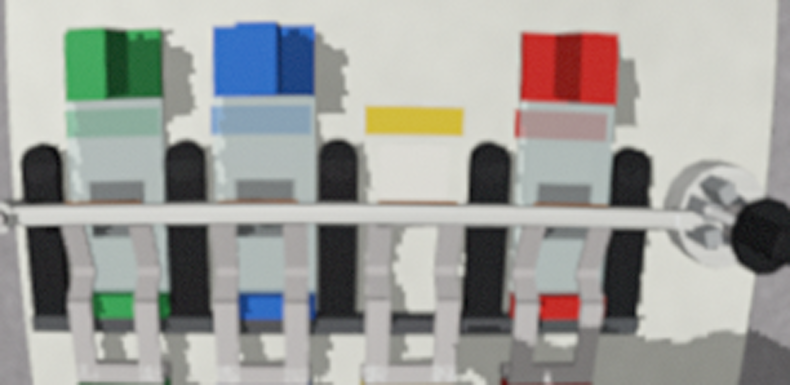

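All three nose bars touch the end stop (crop row ~317) with the clips over the glass behind them. Now the plunger goes back.

Call:
{"fn": "arm_command", "kwargs": {"plan": [[[5, 36, 0, 0, 0, 0, 150], [5, 36, 0, 0, 0, 0, 150], [5, 36, 0, 0, 0, 0, 150], [5, 36, 0, 0, 0, 0, 150], [0, 0, 0, 0, 0, -0.125, 150], [0, 0, 0, 0, 0, -0.125, 150], [0, 0, 0, 0, 0, -0.125, 150], [0, 0, 0, 0, 0, -0.125, 150], [0, 0, 0, 0, 0, -0.125, 150], [0, 0, 0, 0, 0, -0.125, 150], [0, 0, 0, 0, 0, -0.125, 150], [0, 0, 0, 0, 0, -0.125, 150]]]}}

```text
time: 45.6
eef_pos: [0.6317, 0.2405, 0.3237]
eef_rot: [3.14, -0.002, -2.331]
contact_force: [0.0, 0.8, -0.3]
finger_gap: 0.0352
```

Call:
{"fn": "arm_command", "kwargs": {"plan": [[[0, 0, 0, 0, 0, -0.125, 150], [0, 0, 0, 0, 0, -0.125, 150], [0, 0, 0, 0, 0, 0, 150], [0, 0, 0, 0, 0, 0, 150], [0, 0, 0, 0, 0, 0, 150]]]}}

```text
time: 46.1
eef_pos: [0.6325, 0.2407, 0.3241]
eef_rot: [3.141, -0.0, -2.088]
contact_force: [-0.7, -0.7, 0.1]
finger_gap: 0.0354
```

```bash
python3 -c "
from h import *
st(138)
im=camera('wrist');cv2.imwrite('pics/w17.png',im);find('wrist',['knob_grip'],.07);print(w2p('wrist',[.6325,.2413,.07]))
go([.6325,.2413,.2455],-2.084)"
```

```text
t 46.1 before stop 40.1 lat err -0.2 z 324.1 yaw -2.0882 gap 35.4 F lane [-0.6 -0.8  0.1] M [ 0.09  0.05 -0.02]
knob_grip 0.95 [315.5 205.4] 1107 w [0.634 0.24  0.07 ] rect [318. 206.] [33. 54.] 22
[318.05087924 205.34292094]
total shift [-0.3  0.4 78.7] turn [ 0.    -0.    -0.003] | rows 2 each [-0.1  0.2 39.3]
```

Call:
{"fn": "arm_command", "kwargs": {"plan": [[[0, 0, 25, 0, 0, 0, 150], [0, 0, 25, 0, 0, 0, 150], [0, 0, 18, 0, 0, 0, 150], [0, 0, 9, 0, 0, 0, 150], [0, 0, 0, 0, 0, 0, 150], [0, 0, 0, 0, 0, 0, 255], [0, 0, 0, 0, 0, 0, 255], [0, 0, 0, 0, 0, 0, 255], [0, 0, 0, 0, 0, 0, 255], [0, 0, 0, 0, 0, 0, 255], [0, 0, 0, 0, 0, 0, 255], [0, 0, 0, 0, 0, 0, 255]]], "squeeze": 50}}

```text
time: 47.4
eef_pos: [0.6326, 0.2415, 0.2485]
eef_rot: [3.141, 0.002, -2.086]
contact_force: [-4.6, 3.4, 6.4]
finger_gap: 0.0086
```

```bash
python3 -c "
from h import *
st(138)"
```

```text
t 47.4 before stop 40.2 lat err 0.6 z 248.5 yaw -2.0864 gap 8.6 F lane [-5.2  2.4  6.4] M [0.42 0.55 0.01]
```

Call:
{"fn": "arm_command", "kwargs": {"plan": [[[0, 0, -2.5, 0, 0, 0, 255], [0, 0, -2.5, 0, 0, 0, 255], [0, 0, -2, 0, 0, 0, 255], [0, 0, 0, 0, 0, 0, 255], [0, 0, 0, 0, 0, 0, 255]]]}}

```text
time: 47.9
eef_pos: [0.6329, 0.2414, 0.2529]
eef_rot: [3.14, 0.0, -2.087]
contact_force: [-0.2, 5.4, -7.9]
finger_gap: 0.0087
```

```bash
python3 -c "
from h import *
st(138)"
```

```text
t 47.9 before stop 39.9 lat err 0.6 z 252.9 yaw -2.0866 gap 8.7 F lane [-1.3  5.3 -7.9] M [ 0.95 -0.08  0.01]
```

Call:
{"fn": "arm_command", "kwargs": {"plan": [[[0, 0, -0.3, 0, 0, 0.1, 255], [0, 0, 0, 0, 0, 0.12, 255], [0, 0, 0, 0, 0, 0.12, 255], [0, 0, 0, 0, 0, 0.12, 255], [0, 0, 0, 0, 0, 0.12, 255], [0, 0, 0, 0, 0, 0.12, 255], [0, 0, 0, 0, 0, 0.12, 255], [0, 0, 0, 0, 0, 0.12, 255], [0, 0, 0, 0, 0, 0.12, 255], [0, 0, 0, 0, 0, 0.12, 255], [0, 0, 0, 0, 0, 0.075, 255], [0, 0, 0, 0, 0, 0, 255]]]}}

```text
time: 49.1
eef_pos: [0.6336, 0.2397, 0.2533]
eef_rot: [-3.139, 0.001, 2.943]
contact_force: [3.1, -0.4, -8.6]
finger_gap: 0.0088
```

```bash
python3 -c "
from h import *
st(138)"
```

```text
t 49.1 before stop 38.8 lat err -1.0 z 253.3 yaw 2.9426 gap 8.8 F lane [ 3.1  0.2 -8.6] M [-0.28 -0.5  -0.05]
```

Call:
{"fn": "arm_command", "kwargs": {"plan": [[[0, 0, 3, 0, 0, 0, 255], [0, 0, 3, 0, 0, 0, 255], [0, 0, 3, 0, 0, 0, 255], [0, 0, 3, 0, 0, 0, 255], [0, 0, 2, 0, 0, 0, 255], [0, 0, 0, 0, 0, 0, 255]]]}}

```text
time: 49.7
eef_pos: [0.6335, 0.2397, 0.2405]
eef_rot: [-3.139, 0.002, 2.943]
contact_force: [3.4, -5.0, -5.1]
finger_gap: 0.0087
```

```bash
python3 -c "
from h import *
st(138)"
```

```text
t 49.7 before stop 39.0 lat err -1.0 z 240.5 yaw 2.943 gap 8.7 F lane [ 4.3 -4.2 -5.1] M [-0.89 -0.51  0.05]
```

Call:
{"fn": "arm_command", "kwargs": {"plan": [[[0, 0, 2, 0, 0, 0, 255], [0, 0, 0, 0, 0, 0, 255], [0, 0, 0, 0, 0, 0, 150], [0, 0, 0, 0, 0, 0, 150], [0, 0, 0, 0, 0, 0, 150], [0, 0, -10, 0, 0, 0, 150], [0, 0, -40, 0, 0, 0, 150], [0, -30, -40, 0, 0, 0, 150], [0, -35, -20, 0, 0, 0, 150], [0, -35, -20, 0, 0, 0, 150], [0, 0, 0, 0, 0, 0, 150], [0, 0, 0, 0, 0, 0, 150]]]}}

```text
time: 50.9
eef_pos: [0.613, 0.1425, 0.3701]
eef_rot: [3.14, 0.002, 2.94]
contact_force: [0.2, 0.9, -0.3]
finger_gap: 0.0351
```

```bash
python3 -c "
from h import *
st(138)
im=camera('wrist');cv2.imwrite('pics/w18.png',im);sc=camera('scene')
cv2.imwrite('pics/w18c.png',np.vstack([cv2.resize(im[70:260,110:530],(780,353),interpolation=cv2.INTER_CUBIC),np.hstack([cv2.resize(sc[190:300,295:455],(390,240),interpolation=cv2.INTER_CUBIC),cv2.resize(sc[130:250,140:300],(390,240))])]))"
```

```text
t 50.9 before stop 40.3 lat err -100.3 z 370.1 yaw 2.9404 gap 35.1 F lane [ 0.1  0.9 -0.3] M [ 0.   -0.01  0.06]
```

View pics/w18c.png

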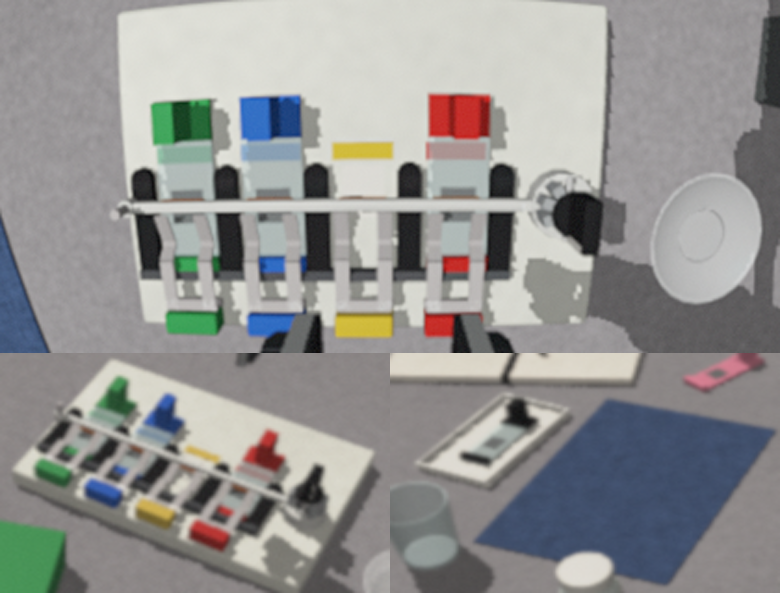

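The picture shows red, blue and green home with the wing along the lanes, black flat in the tray and the pad empty. I check the gate bar's height by comparing the views taken before, during and after.

```bash
python3 -c "
from h import *
import pickle
W=[('down w1','w1','w1.pkl',305,163.7),('up w16','w16','w16.pkl',344,171.9),('now w18','w18',None,306.5,180.9)]
for n,f,k,u,v in W:
    c=pickle.load(open(k,'rb')) if k else calibration('wrist')
    g=cv2.imread('pics/'+f+'.png').max(2).astype(float);zs=np.arange(.02,.075,.0005)
    sc=[]
    al=lambda z:(p2w('wrist',(u,v),z,c)[:2]-MID)@LX
    z=zs[np.argmin([abs(al(q)-.030) for q in zs])];print(n,'bar z',round(z,4))
"
```

```text
down w1 bar z 0.022
up w16 bar z 0.035
now w18 bar z 0.0225
```

```bash
python3 -c "
from h import *
print(hand_in(), get_state()['time'])"
```

```text
the job is handed in; nothing more can be done
the job is handed in; nothing more can be done
```

I did the whole job and handed it in at about 51 s on the robot's clock. The yellow slide was absent.

- **Plunger:** I raised and turned it into its rest notch. The first grip caught the disc rim, so I regripped 6 mm higher on the wing. At the end I lifted it and turned it back to shut.
- **Slides:** I drew out the black slide and laid it in the tray. Red, green and blue then went into their own lanes.

**Last checks:**
- The final pictures show all three nose bars at the end stop with the clips down behind them. Black lies flat inside the tray and the blue pad is empty.
- Each slide stopped moving under a 19–23 N push, with the estimated grip point about 90 mm before the stop (nominal 89).
- The gate bar's apparent height matches the start view within 0.5 mm, against about 13 mm higher while the gate was raised. These heights come from pixel positions, so they are only good to a millimetre or so.
- I noticed no knocked slide and no slackened grip. I did not touch the pink look-alikes or the other things on the bench.

No check failed. One disagreed slightly: the red tab's rear edge measured about 1.6 mm further back than black's had when home. Its front edge measured about 1.2 mm the other way, so I read this as picture error.

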